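Set the light stage dimmer and hold a leaf slide flush on its sloped face

TASK

First slide the dimmer grip along its track until its white line stands at the green set mark and leave it there. Then pick up the leaf sample slide by its orange fin, tilt it to match the sloped glowing face of the light stage and gently press it flush, square and centred in the drawn outline so that the sprung face gives a few millimetres, about half its travel. Finish while still gripping the slide and holding it pressed there; leave the seedling pot, the seed jar and the wooden stake where they are.

Things in the scene. Friction and masses are not known exactly. Their poses are not given: they have to be found in the camera images.
- slide: the leaf sample slide, loose, 85 to 170 g, starts flat on the table: pale plate 90 (x) x 70 (y) x 6 mm with dark border and green leaves, and an orange upright fin in the middle of its top. Origin: centre of the plate's flat underside; z points from the underside up through the fin. Either way round (half a turn about z) is the same
- slide_grip (a point): the point to grip on the slide's fin, 30 mm above the underside. The fin is 40 mm long along the slide's x, 12 mm thick along its y, and reaches from 6 to 46 mm above the underside; same axes as the slide
- stage: the light stage, fixed: white base box 150 x 130 x 50 mm, origin at the centre of its underside; carries the sloped bed with the sprung face. The bed is hinged at the edge nearer the robot and locked at a slope of 11 to 29 degrees that differs each time
- face_centre (a point): centre of the top of the stage's glowing, pale sprung face, 110 (x) x 90 (y) mm, with a dark outline 94 x 74 mm for the slide; about 110 to 130 mm above the table. x points up the slope (away from the robot), y is level, z is the face's outward normal, which leans back towards the robot. The bed under the face (140 x 124 mm) is lower by 24 mm
- stage_face (a joint): how far the sprung face is pushed in along its normal: 0 is out, 0.012 m is its stop; it starts at or near 0 and needs about 1 N more per mm (about 6 N at half travel), and it keeps its slope as it sinks
- dimmer_grip (a point): the dimmer's black grip, 28 mm across the track (its x) x 20 mm along the track (its y), from 14 to 54 mm above the table, white line at the middle; the point is on its middle at 39 mm height. It slides along its own y (about 1.5 N of friction, stays where it is left; 120 mm of travel). The grey track under it is 40 mm wide, 170 mm long, 14 mm high, fixed
- mark_line (a point): the green set mark clipped on the dimmer's track: the point is on the track's centre line, on its top (14 mm above the table), level with the mark; same axes as the grip. The clip is 10 mm along the track and 14 mm high, sticks out 13 mm beyond the track's side at +x, and stays put
- seedling: bystander: black plant pot with a seedling, 66 mm wide, 55 mm to the rim, plant to about 95 mm; origin at the centre of its underside
- seed_jar: bystander: seed jar, 48 mm wide and 60 mm high; origin at the centre of its underside
- row_stake: bystander: flat wooden stake 20 x 120 x 5 mm; origin at the centre of its underside
Things that resemble listed ones, but are neither listed nor needed, are in the scene too. Of the things that look like the stage, the smaller one is meant.

How it is judged (in metres and radians):
On the way, in this order (a step that is already met when the one before it is completed fails the run):
1. the dimmer's white line stands within 5 mm of the green mark, the slide not yet moved (y of dimmer_grip in the frame of mark_line between -0.005 and 0.005 m and distance of slide from where it was at the start of the episode below 0.02 m), for 0.3 s.
2. the slide is held clear of the table (height (world z) of slide above 0.05 m and contact force between the fingers and slide above 2 N and contact force between slide and stage below 0.1 N), for 0.2 s.
At the end, for the whole second after the job is handed in: Dimmer line within 5 mm of the mark. Slide gripped by its fin, at rest against the sloped face: tilt within 0.06 rad, turned within 0.14 rad, centred within 10 mm each way, underside within 3.5 mm of the face, pressing it in by 2.5 to 10.5 mm with over 1.5 N (y of dimmer_grip in the frame of mark_line between -0.005 and 0.005 m and angle between the z axis of slide and the z axis of face_centre, either way round below 0.06 rad and angle between the x axis of slide and the x axis of face_centre, either way round below 0.14 rad and x of slide in the frame of face_centre between -0.01 and 0.01 m and y of slide in the frame of face_centre between -0.01 and 0.01 m and z of slide in the frame of face_centre between -0.003 and 0.0035 m and value of joint stage_face between 0.0025 and 0.0105 m and contact force between the fingers and slide above 2 N and contact force between slide and stage above 1.5 N and distance between the grasp point and slide_grip below 0.028 m and linear speed of slide below 0.02 m/s); the arm keeps its last pose, push and grip.
It fails at once if the slide is pushed on the stage with more than 25 N (contact force between slide and stage above 25 N).
It fails at once if the seedling pot is moved or tipped (distance of seedling from where it was at the start of the episode above 0.02 m or angle between seedling's own z axis and vertical above 0.35 rad).
It fails at once if the seed jar is moved or tipped (distance of seed_jar from where it was at the start of the episode above 0.02 m or angle between seed_jar's own z axis and vertical above 0.35 rad).
It fails at once if the wooden stake is moved (distance of row_stake from where it was at the start of the episode above 0.02 m).
It also fails if it takes over 51 s, if anything falls off the work surface, if the arm or the gripper's body presses on something with over 40 N, if the wrist force passes 120 N, or if a joint passes its speed limit or range.

ROBOT

A 7-joint arm with a two-finger parallel gripper is mounted at the origin on the work surface. World frame = base frame: x ahead of the robot, y to its left, z up, the work surface at z = 0. Lengths are in m, angles in degrees, forces in N, time in s.
With the tool pointing down it reaches from about 0.425 to 0.925 m from the base axis. Payload 6.8 kg.
Tool frame: the origin (TCP) lies at the very end of the fingers, on their centre line; the grasp point (between the pads) lies 19 mm behind it; x points along the fingers, z is the direction in which the jaws open and shut, and the axes are right-handed (so a half turn about x gives the same grasp; the last joint's range is limited). The gripper opens to 85 mm and grips with 20 to 120 N. Pads are 22 mm wide; open, the fingers measure 114 mm over their backs; the gripper's body (76 mm by 85 mm) begins 54 mm behind the grasp point. The pads swing forward as they close: fully open they stand 13 mm farther back than shut.
Start: joints at [-79.647, 27.33, 1.283, 89.118, -0.659, 63.558, -4.761], TCP at [0.192, 0.647, 0.231] pointing down, gripper open.
Joint ranges: [-169.35, 169.35], [-19.33, 120.38], [-80.79, 83.38], [13.8, 139.57], [-78.32, 258.32], [9.67, 109.79], [-169.56, 169.56]. Speed limits (degrees/s): [136.94, 136.94, 180, 180, 180, 180, 180].

INTERFACE

Orientations are given as a 3x3 rotation matrix whose columns are the frame's x, y, z axes.
In Python, from rig import bot, get_image, calibration gives the robot as it stands.
- The arm moves only by the tool drive_tool, never from a script. Its argument "steps" is one flat list of numbers, 5 for each row, row after row: the shift along the world's x, y, z in m, then the turn about the world's z in degrees, then the opening, from 0 (shut) to 1 (fully open). A call has 1 to 12 rows; each row is the pose to reach, as a shift and turn from the pose commanded when the call began; what a row does not reach only later rows make up. A row lasts 1/12 s, in which the tool goes at most 41.7 mm and 7.16 degrees, less where a joint would pass 70% of its speed; a pose out of reach is approached as far as the arm can. A call with a gripper value outside its range is refused whole. The fingers move at their own pace and stop on an object; "newtons" is the grip in N (left out, the last holds). Time passes only in rows, so rows that repeat a pose let the fingers close. It gives the time, the measured TCP pose, the force and the opening at its end, in the units of the state.
- bot.read_state(): the state, without advancing time (a new reading comes with each control period).
- get_image(name): name is "scene" or "top"; returns the picture (420x560x3 uint8, blue, green, red); there is no depth.
- calibration(name): a dict with "camera_matrix" (3x3 intrinsics, pixels), "extrinsics" (4x4, takes a point from world to camera coordinates). Camera axes: x right, y up, looking along -z (the intrinsics and any distortion apply to the point x, -y, -z); pixel columns grow to the right and rows downward; lengths in m; the calibration is good to about 2 mm. A picture is of the moment at which its call begins. calibration takes no time and is no camera call.
- bot.close_job(): hands the job in, once; it reports no verdict.
The state is a dict: "t": time; "joint_pos": joint angles; "qd": joint speeds; "joint_efforts": joint torques, N m; "ee_pos": TCP position; "eef_rot": TCP orientation; "ft_force": force on the tool from outside, world axes, zero at the start; "moment": the same for the moment, N m; "grip_width": opening from 0.0 (shut) to 1.0 (fully open).
Only numpy, scipy, OpenCV 4.12 (cv2) and the standard library are available. Lean on these libraries where they do the work, as an engineer would, in place of code of your own. Each camera call takes 0.05 s, during which the arm holds its last target.

## Working session

There is one attempt and no reset: what is moved stays moved. The work goes in short steps, Python scripts to look and compute and a tool call to move; the robot and the scene stay as the last step left them, time stands still between calls to the robot, and variables do not carry over. Pictures are saved under pics/ and viewed, and the job is handed in when it is done.

Besides the shell and the picture viewer there is one more tool, called by a JSON object that holds its "op" and its "data", one argument or row to a line. drive_tool: Moves the arm, as the interface text tells. Its arguments: {"type":"object","properties":{"steps":{"type":"array","items":{"type":"number"}},"newtons":{"type":"number"}},"required":["steps"]}

```bash
ls; mkdir -p pics
cat > h.py <<'E'
import numpy as np, cv2
from rig import bot,get_image,calibration
def proj(n,P):
    c=calibration(n);K=np.array(c["camera_matrix"]);E=np.array(c["extrinsics"])
    p=np.atleast_2d(P)@E[:3,:3].T+E[:3,3]; p=p*[1,-1,-1]; q=p@K.T; return q[:,:2]/q[:,2:]
def ray(n,uv):
    c=calibration(n);K=np.array(c["camera_matrix"]);E=np.array(c["extrinsics"])
    uv=np.atleast_2d(np.float64(uv)); d=np.c_[uv,np.ones(len(uv))]@np.linalg.inv(K).T*[1,-1,-1]
    d=d@E[:3,:3]; o=-E[:3,:3].T@E[:3,3]; return o,d/np.linalg.norm(d,axis=1)[:,None]
def onz(n,uv,z):
    o,d=ray(n,uv); return o+d*((z-o[2])/d[:,2])[:,None]
def tri(uv1,uv2,n1="scene",n2="top"):
    o1,d1=ray(n1,uv1);o2,d2=ray(n2,uv2);out=[]
    for a,b in zip(d1,d2):
        s=np.linalg.lstsq(np.c_[a,-b],o2-o1,rcond=None)[0]
        p=o1+s[0]*a;q=o2+s[1]*b; out.append([*((p+q)/2),np.linalg.norm(p-q)])
    return np.array(out)
def snap(n,f):
    im=get_image(n); cv2.imwrite(f"pics/{f}.png",im); return im
E
python3 - <<'E'
from h import *
np.set_printoptions(precision=4,suppress=True)
for n in("scene","top"):
    im=snap(n,n+"0"); c=calibration(n); print(c); print(ray(n,[280,210]))
print(bot.read_state())
E
```

```text
pics
{'camera_matrix': array([[475.5469,   0.    , 276.4363],
       [  0.    , 475.5469, 208.5406],
       [  0.    ,   0.    ,   1.    ]]), 'extrinsics': array([[-0.4604,  0.8877, -0.0046,  0.2041],
       [-0.4957, -0.2528,  0.8309,  0.1864],
       [ 0.7364,  0.3848,  0.5565, -1.4036],
       [ 0.    ,  0.    ,  0.    ,  1.    ]])}
(array([1.2199, 0.4061, 0.6271]), array([[-0.7383, -0.3774, -0.559 ]]))
{'camera_matrix': array([[520.7639,   0.    , 285.823 ],
       [  0.    , 520.7639, 212.8326],
       [  0.    ,   0.    ,   1.    ]]), 'extrinsics': array([[ 0.0104, -0.9997,  0.0215,  0.0085],
       [ 0.9973,  0.0119,  0.0722, -0.5063],
       [-0.0724,  0.0207,  0.9972, -1.2387],
       [ 0.    ,  0.    ,  0.    ,  1.    ]])}
(array([0.4151, 0.0401, 1.2715]), array([[ 0.0777, -0.0094, -0.9969]]))
{'t': 0.1, 'joint_pos': array([-79.6465,  27.3702,   1.2787,  89.1738,  -0.6584,  63.5577,
        -4.7602]), 'qd': array([-0.0505, -0.1033,  0.0118, -0.1838, -0.0222, -0.0025, -0.0017]), 'joint_efforts': array([  0.004 , -59.7765,   1.6136, -28.1958,   0.0128,   0.005 ,
        -0.    ]), 'ee_pos': array([0.1921, 0.6465, 0.2304]), 'eef_rot': array([[-0.0004, -0.9586,  0.2847],
       [-0.0016,  0.2847,  0.9586],
       [-1.    , -0.0001, -0.0016]]), 'ft_force': array([-0.38  , -0.8732, -0.729 ]), 'moment': array([-0.0354, -0.0424, -0.0078]), 'grip_width': 1.001172527828526}
```

View pics/scene0.png

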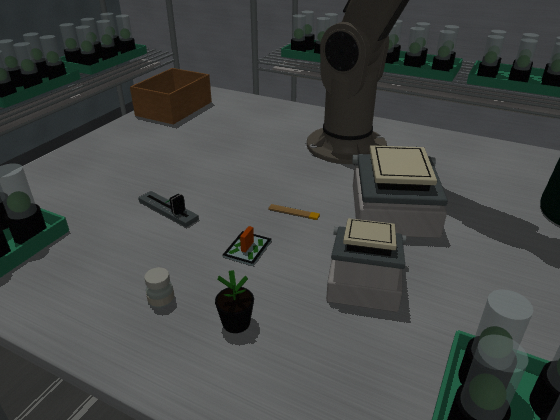

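View pics/top0.png

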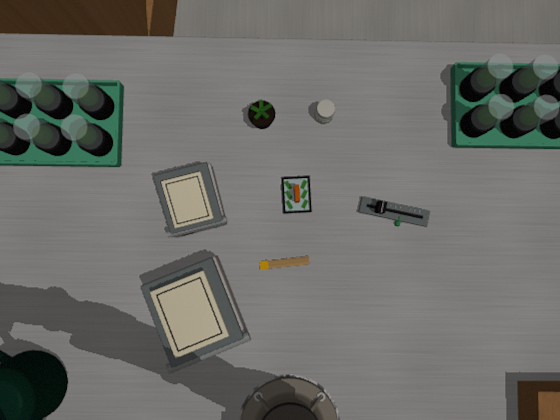

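Run:
```python
import cv2
t=cv2.imread('pics/top0.png');s=cv2.imread('pics/scene0.png')
z=lambda im,x,y,w,h,k:cv2.resize(im[y:y+h,x:x+w],None,fx=k,fy=k,interpolation=cv2.INTER_CUBIC)
cv2.imwrite('pics/z1.png',z(t,270,160,170,90,4.5)); cv2.imwrite('pics/z2.png',z(t,140,150,100,100,6))
cv2.imwrite('pics/z3.png',z(s,130,180,150,110,5)); cv2.imwrite('pics/z4.png',z(s,315,205,105,110,5))
```

```text
(no output)
```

View pics/z1.png

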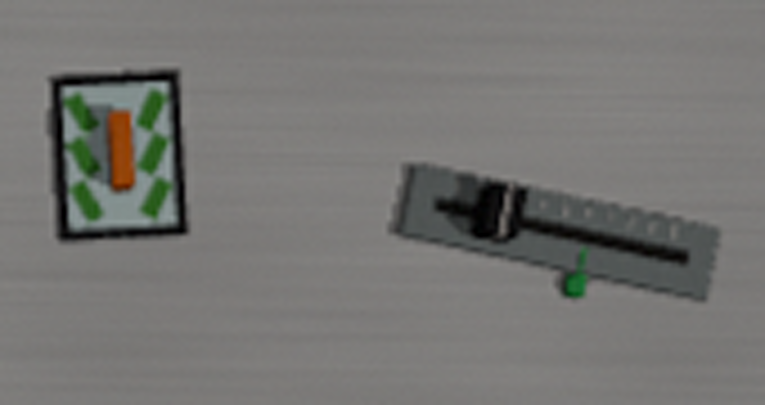

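View pics/z2.png

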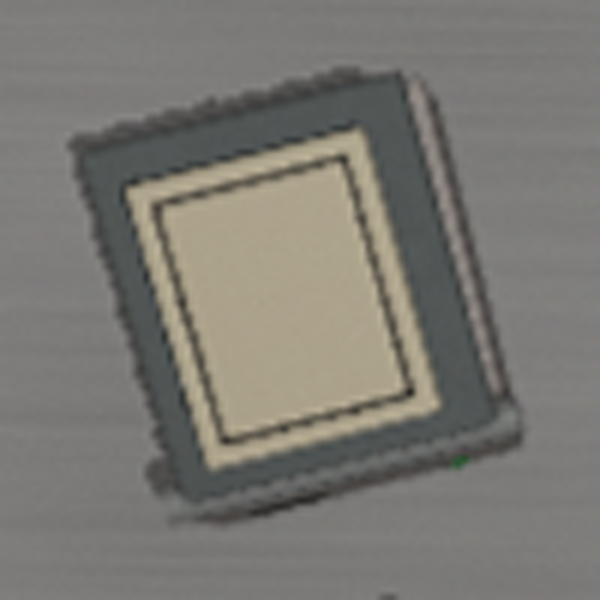

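View pics/z3.png

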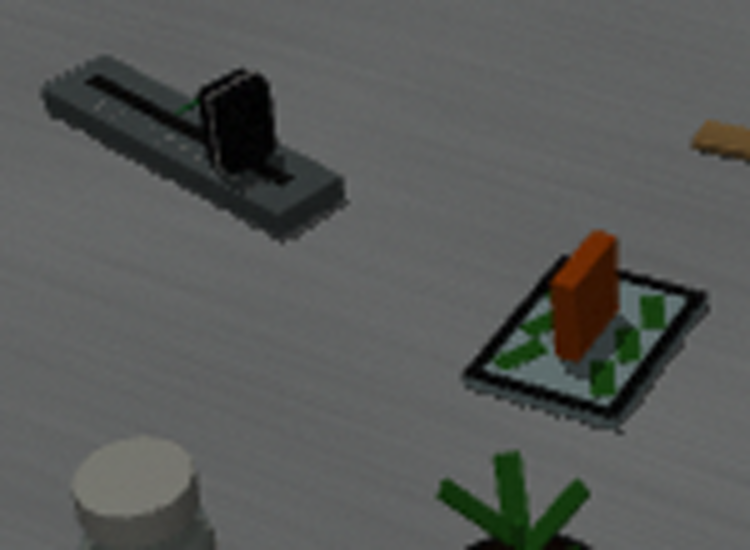

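View pics/z4.png

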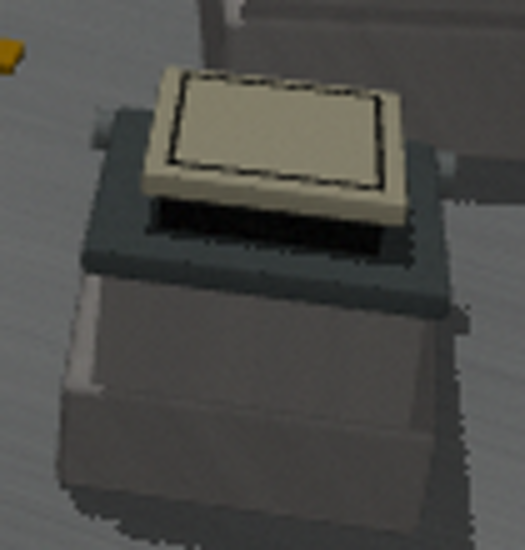

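Run:
```python
from h import *
np.set_printoptions(precision=4,suppress=True)
T=cv2.imread('pics/top0.png');S=cv2.imread('pics/scene0.png')
def blob(im,m,x0,y0,x1,y1):
    mm=np.zeros_like(m);mm[y0:y1,x0:x1]=m[y0:y1,x0:x1]; ys,xs=np.nonzero(mm); return xs,ys
for n,im,box in(("top",T,(355,190,440,235)),("scene",S,(135,185,205,230))):
    hsv=cv2.cvtColor(im,cv2.COLOR_BGR2HSV)
    xs,ys=blob(im,(hsv[...,1]>90)&(abs(hsv[...,0].astype(int)-60)<20),*box)
    print(n,"green",list(zip(xs,ys)))
    x0,y0,x1,y1=box; g=im[...,1].astype(int)
# print gray around the grip
g=cv2.cvtColor(T,cv2.COLOR_BGR2GRAY)
print("cols372-392"); print(g[196:218,372:394])
g=cv2.cvtColor(S,cv2.COLOR_BGR2GRAY); print("cols164-188");print(g[192:220,164:190])
# orange fins
for n,im,box in(("top",T,(275,170,320,220)),("scene",S,(220,220,275,265))):
    hsv=cv2.cvtColor(im,cv2.COLOR_BGR2HSV)
    m=((hsv[...,1]>150)&(hsv[...,0]<20)).astype(np.uint8)
    x0,y0,x1,y1=box; mm=np.zeros_like(m);mm[y0:y1,x0:x1]=m[y0:y1,x0:x1]
    c=max(cv2.findContours(mm,0,1)[0],key=cv2.contourArea)
    print(n,cv2.minAreaRect(c),cv2.boundingRect(c), c[:,0].tolist() )
```

```text
top green [(np.int64(377), np.int64(204)), (np.int64(376), np.int64(208)), (np.int64(399), np.int64(215)), (np.int64(399), np.int64(216)), (np.int64(399), np.int64(217)), (np.int64(399), np.int64(218)), (np.int64(398), np.int64(219)), (np.int64(399), np.int64(219)), (np.int64(398), np.int64(220)), (np.int64(399), np.int64(220)), (np.int64(396), np.int64(221)), (np.int64(397), np.int64(221)), (np.int64(398), np.int64(221)), (np.int64(399), np.int64(221)), (np.int64(396), np.int64(222)), (np.int64(397), np.int64(222)), (np.int64(398), np.int64(222)), (np.int64(399), np.int64(222)), (np.int64(396), np.int64(223)), (np.int64(397), np.int64(223)), (np.int64(398), np.int64(223)), (np.int64(399), np.int64(223)), (np.int64(395), np.int64(224)), (np.int64(396), np.int64(224)), (np.int64(397), np.int64(224)), (np.int64(398), np.int64(224)), (np.int64(399), np.int64(224)), (np.int64(396), np.int64(225)), (np.int64(397), np.int64(225)), (np.int64(398), np.int64(225)), (np.int64(399), np.int64(225))]
scene green [(np.int64(182), np.int64(197)), (np.int64(181), np.int64(198)), (np.int64(180), np.i
[... 6377 characters left out ...]
 (25.0, 13.0), 90.0) (240, 226, 14, 26) [[249, 226], [248, 227], [247, 228], [246, 229], [245, 230], [244, 231], [243, 232], [242, 233], [241, 234], [240, 235], [240, 236], [240, 237], [240, 238], [240, 239], [240, 240], [241, 241], [241, 242], [241, 243], [241, 244], [241, 245], [241, 246], [241, 247], [241, 248], [241, 249], [241, 250], [242, 251], [243, 251], [244, 251], [245, 251], [246, 250], [247, 249], [248, 248], [248, 247], [249, 246], [250, 245], [251, 244], [252, 243], [252, 242], [253, 241], [252, 240], [252, 239], [252, 238], [252, 237], [252, 236], [253, 235], [253, 234], [252, 233], [252, 232], [252, 231], [252, 230], [252, 229], [252, 228], [252, 227], [251, 227], [250, 226]]
```

Run:
```python
from h import *
np.set_printoptions(precision=4,suppress=True)
print("line top view z=.054",onz("top",[[382.9,201.6],[381.1,211.6],[382,206.6]],.054))
print("line scene z=.054",onz("scene",[[178.2,194.8],[171.2,199]],.054), onz("scene",[[174.8,197]],.054))
print("tri",tri([[174.8,197]],[[382,206.6]]))
# mark
print("mark top z=.014",onz("top",[[399.3,215],[398.9,219]],.014))
print("mark scene z=.014",onz("scene",[[168.5,200.3],[165.3,202]],.014))
# track corners in z1 coords
q=np.array([[402,163],[390,233],[720,228],[705,300]])/4.5+[270,160]-.4
c=onz("top",q,.014);print("track",c)
q3=np.array([[100,55],[345,182],[283,228],[42,92]])/5+[130,180]-.4
c2=onz("scene",q3,.014);print("track scene",c2)
print(tri(q3,[q[3],q[1],q[0],q[2]]))
print("fin top z .046",onz("top",[[296.4,185],[297,201],[296.4,193]],.046))
# stage corners via z2 /z4
a=np.array([[128,187],[362,128],[440,408],[208,468]])/6+[140,150]-.42  # up-left(+x,+y), up-right, low-right, low-left
# scene: far corners are near robot
b=np.array([[405,212],[143,188],[167,68],[402,93]])/5+[315,205]-.4
P=tri(b,a);print("face",P)
P=P[:,:3];cen=P.mean(0);ex=(P[0]+P[1]-P[2]-P[3]);ey=P[0]+P[3]-P[1]-P[2];print(cen,np.linalg.norm(ex)/2,np.linalg.norm(ey)/2)
ex/=np.linalg.norm(ex);ey/=np.linalg.norm(ey);print("slope",np.degrees(np.arcsin(ex[2])),"yaw",np.degrees(np.arctan2(ex[1],ex[0])),np.degrees(np.arctan2(-ey[0],ey[1])))
# outline
a=np.array([[158,204],[344,157],[410,394],[226,441]])/6+[140,150]-.42
b=np.array([[378,186],[172,163],[186,74],[380,96]])/5+[315,205]-.4
P=tri(b,a);print("outl",P)
P=P[:,:3];cen=P.mean(0);ex=(P[0]+P[1]-P[2]-P[3]);ey=P[0]+P[3]-P[1]-P[2];print(cen,np.linalg.norm(ex)/2,np.linalg.norm(ey)/2)
ex/=np.linalg.norm(ex);ey/=np.linalg.norm(ey);print("slope",np.degrees(np.arcsin(ex[2])),"yaw",np.degrees(np.arctan2(ex[1],ex[0])),np.degrees(np.arctan2(-ey[0],ey[1])))
# slide corners
a=np.array([[50,77],[180,71],[186,232],[60,240]])/4.5+[270,160]-.4
b=np.array([[612,416],[465,377],[562,257],[707,295]])/5+[130,180]-.4
P=tri(b,a);print("slide",P,P.mean(0))
v=P[0]+P[1]-P[2]-P[3];print("yaw",np.degrees(np.arctan2(v[1],v[0])))
# fin top ends
print("fin tri",tri([[246.,231]],[[296.4,193]]))
```

```text
line top view z=.054 [[ 0.5328 -0.2138  0.054 ]
 [ 0.5092 -0.2094  0.054 ]
 [ 0.521  -0.2116  0.054 ]]
line scene z=.054 [[ 0.513  -0.2145  0.054 ]
 [ 0.5344 -0.2176  0.054 ]] [[ 0.524  -0.2156  0.054 ]]
tri [[ 0.5224 -0.2138  0.0533  0.0049]]
mark top z=.014 [[ 0.5045 -0.2621  0.014 ]
 [ 0.4947 -0.261   0.014 ]]
mark scene z=.014 [[ 0.4941 -0.2633  0.014 ]
 [ 0.5035 -0.2654  0.014 ]]
track [[ 0.5501 -0.1636  0.014 ]
 [ 0.5121 -0.1571  0.014 ]
 [ 0.5169 -0.3363  0.014 ]
 [ 0.4778 -0.3278  0.014 ]]
track scene [[ 0.4799 -0.3325  0.014 ]
 [ 0.5157 -0.1611  0.014 ]
 [ 0.5576 -0.1648  0.014 ]
 [ 0.5193 -0.3351  0.014 ]]
[[ 0.4792 -0.3299  0.0139  0.0049]
 [ 0.5136 -0.1595  0.0129  0.0053]
 [ 0.552  -0.1664  0.0096  0.005 ]
 [ 0.5172 -0.337   0.0122  0.0004]]
fin top z .046 [[ 0.5706 -0.0097  0.046 ]
 [ 0.5325 -0.0114  0.046 ]
 [ 0.5515 -0.0098  0.046 ]]
face [[0.5663 0.2924 0.1242 0.0011]
 [0.59   0.2075 0.1208 0.0013]
 [0.4877 0.1797 0.0988 0.0002]
 [0.4641 0.2655 0.0998 0.0003]]
[0.527  0.2362 0.1109] 0.10835746720199925 0.08855563830304906
slope 12.346778706725242 yaw 14.970197289789393 15.45366758567126
outl [[0.5599 0.2807 0.1267 0.001 ]
 [0.5783 0.2132 0.1257 0.001 ]
 [0.4928 0.1898 0.1025 0.0018]
 [0.474  0.2589 0.1026 0.0006]]
[0.5263 0.2357 0.1144] 0.09170883379311559 0.07081613163345728
slope 14.973623488501056 yaw 14.784598719618824 15.252272948407175
slide [[ 0.5959  0.026   0.0086  0.0031]
 [ 0.5998 -0.0434  0.0057  0.0003]
 [ 0.5122 -0.0481  0.0074  0.0018]
 [ 0.5069  0.0205  0.0068  0.001 ]] [ 0.5537 -0.0112  0.0071  0.0016]
yaw 3.3077338007446584
fin tri [[ 0.5524 -0.0114  0.0462  0.0037]]
```

{"op": "drive_tool", "data": {
  "steps": [0.32,-0.35,0.05,5.2,1,0.32,-0.35,0.05,5.2,1,0.32,-0.35,0.05,5.2,1,0.32,-0.35,0.05,5.2,1,0.32,-0.35,0.05,5.2,1,0.32,-0.35,0.05,5.2,1,0.32,-0.35,0.05,5.2,1,0.32,-0.35,0.05,5.2,1,0.32,-0.35,0.05,5.2,1,0.32,-0.35,0.05,5.2,1,0.32,-0.35,0.05,5.2,1,0.32,-0.35,0.05,5.2,1]
}}

```text
t: 1.1
ee_pos: [0.5162, 0.291, 0.2819]
eef_rot: [[0.002, -0.979, 0.204], [-0.002, 0.204, 0.979], [-1.0, -0.003, -0.002]]
ft_force: [0.8, -1.3, 0.8]
grip_width: 1.0
```

{"op": "drive_tool", "data": {
  "steps": [0.003,-0.17,-0.02,0,1,0.003,-0.17,-0.02,0,1,0.003,-0.17,-0.02,0,1,0.003,-0.17,-0.02,0,1,0.009,-0.51,-0.12,0,1,0.009,-0.51,-0.12,0,1,0.009,-0.51,-0.12,0,1,0.009,-0.51,-0.12,0,1,0.009,-0.51,-0.12,0,1,0.009,-0.51,-0.12,0,1,0.009,-0.51,-0.12,0,1,0.009,-0.51,-0.12,0,1]
}}

```text
t: 2.1
ee_pos: [0.5203, -0.1901, 0.1678]
eef_rot: [[-0.0, -0.981, 0.196], [0.0, 0.196, 0.981], [-1.0, 0.0, 0.0]]
ft_force: [1.1, 1.0, -0.0]
grip_width: 0.998
```

{"op": "drive_tool", "data": {
  "steps": [0,0,0,0,1,0,0,0,0,1,0,0,0,0,1]
}}

```text
t: 2.35
ee_pos: [0.5206, -0.1879, 0.1681]
eef_rot: [[-0.001, -0.98, 0.197], [0.001, 0.197, 0.98], [-1.0, 0.001, 0.0]]
ft_force: [1.1, 0.8, 0.2]
grip_width: 0.998
```

Run:
```python
from h import *
snap("scene","s1");snap("top","t1");print(bot.read_state()['ee_pos'])
```

```text
[ 0.52126004 -0.18657345  0.16858105]
```

View pics/s1.png

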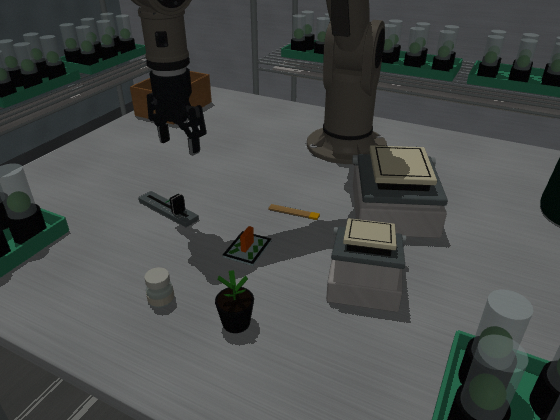

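View pics/t1.png

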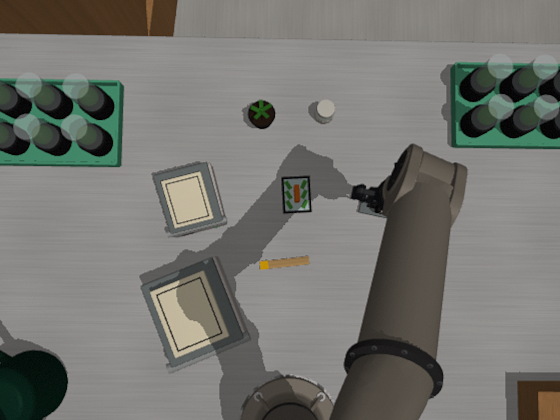

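{"op": "drive_tool", "data": {
  "steps": [0,-0.027,0,0,1,0,-0.027,-0.04,0,1,0,-0.027,-0.08,0,1,0,-0.027,-0.11,0,1,0,-0.027,-0.13,0,1,0,-0.027,-0.143,0,1,0,-0.027,-0.143,0,1,0,-0.027,-0.143,0,1]
}}

```text
t: 3.12
ee_pos: [0.5214, -0.2146, 0.0258]
eef_rot: [[0.0, -0.981, 0.195], [0.0, 0.195, 0.981], [-1.0, -0.0, 0.0]]
ft_force: [0.4, 0.3, 0.7]
grip_width: 0.999
```

{"op": "drive_tool", "data": {
  "steps": [0,0,0,0,0,0,0,0,0,0,0,0,0,0,0,0,0,0,0,0,0,0,0,0,0,0,0,0,0,0,0,0,0,0,0,0,0,0,0,0,0,0,0,0,0,0,0,0,0,0],
  "newtons": 25
}}

```text
t: 3.95
ee_pos: [0.5212, -0.2153, 0.0261]
eef_rot: [[0.001, -0.98, 0.197], [0.0, 0.197, 0.98], [-1.0, -0.001, 0.0]]
ft_force: [-0.9, 1.4, 7.0]
grip_width: 0.228
```

{"op": "drive_tool", "data": {
  "steps": [-0.003,-0.013,0,0,0,-0.006,-0.026,0,0,0,-0.008,-0.039,0,0,0,-0.01,-0.051,0,0,0,-0.01,-0.051,0,0,0,-0.01,-0.051,0,0,0]
}}

```text
t: 4.45
ee_pos: [0.5103, -0.2684, 0.0261]
eef_rot: [[0.0, -0.98, 0.199], [-0.001, 0.199, 0.98], [-1.0, -0.001, -0.001]]
ft_force: [-2.3, -1.3, 8.8]
grip_width: 0.23
```

Run:
```python
from h import *
s=snap("scene","s2");t=snap("top","t2");print(bot.read_state()['ee_pos'])
z=lambda im,x,y,w,h,k:cv2.resize(im[y:y+h,x:x+w],None,fx=k,fy=k,interpolation=cv2.INTER_CUBIC)
cv2.imwrite('pics/z5.png',np.vstack([z(s,120,160,120,75,5),z(t,340,175,120,45,5)]))
```

```text
[ 0.51049299 -0.26757194  0.02606397]
```

View pics/z5.png

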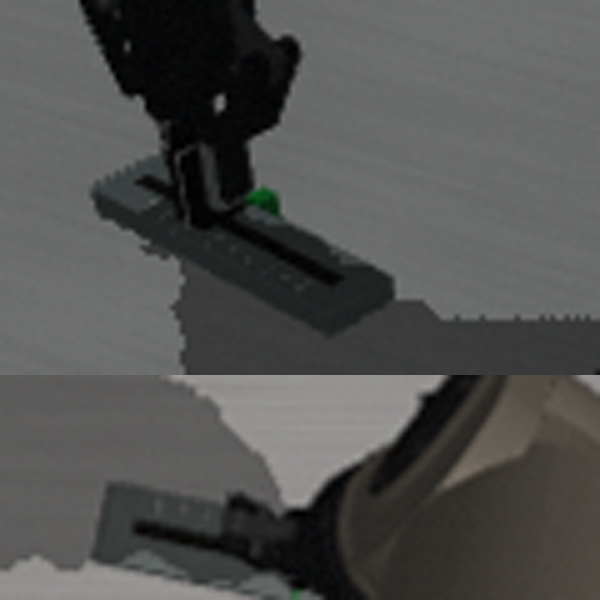

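{"op": "drive_tool", "data": {
  "steps": [0,0,0,0,0.9,0,0,0,0,0.9,0,0,0,0,0.9,0,0,0,0,0.9,0,0,0,0,0.9,0,0,0.03,0,0.9,0,0,0.07,0,0.9,-0.02,0.05,0.1,0,0.9,-0.02,0.09,0.14,0,0.9,-0.02,0.13,0.14,0,0.9,0,0.17,0.14,0,0.9,0,0.17,0.14,0,0.9]
}}

```text
t: 5.55
ee_pos: [0.5116, -0.0923, 0.1669]
eef_rot: [[0.002, -0.981, 0.194], [0.002, 0.194, 0.981], [-1.0, -0.002, 0.002]]
ft_force: [0.3, -0.2, -0.2]
grip_width: 0.899
```

Run:
```python
from h import *
s=snap("scene","s3");t=snap("top","t3");print(bot.read_state()['ee_pos'])
z=lambda im,x,y,w,h,k:cv2.resize(im[y:y+h,x:x+w],None,fx=k,fy=k,interpolation=cv2.INTER_CUBIC)
cv2.imwrite('pics/z6.png',z(s,130,170,80,60,8)); cv2.imwrite('pics/z7.png',z(t,350,185,95,60,8))
```

```text
[ 0.51278319 -0.0902801   0.1662439 ]
```

View pics/z6.png

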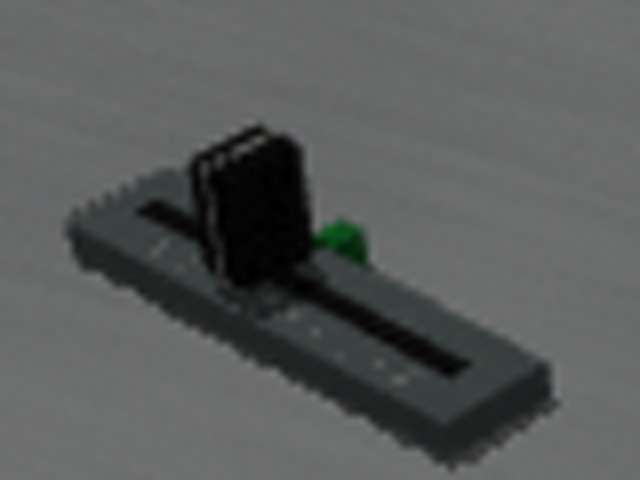

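View pics/z7.png

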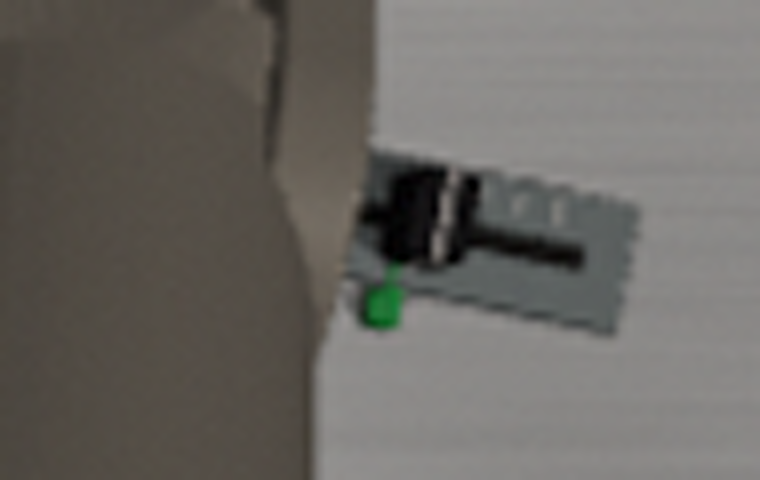

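Run:
```python
from h import *
np.set_printoptions(precision=4,suppress=True)
ax=np.array([.195,.981,0])
a=onz("top",np.array([[452,175],[437,262]])/8+[350,185]-.45,.054);print(a,a@ax)
m=onz("top",np.array([[395,268],[390,283]])/8+[350,185]-.45,.014);print(m,m@ax)
b=onz("scene",np.array([[268,138],[202,160]])/8+[130,170]-.45,.054);print(b,b@ax)
print("scene mark earlier",onz("scene",[[168.5,200.3],[165.3,202]],.014)@ax)
# line bottom on the far side at z .014: 
b=onz("scene",np.array([[219,275]])/8+[130,170]-.45,.0145);print(b,b@ax)
```

```text
[[ 0.5221 -0.2686  0.054 ]
 [ 0.4963 -0.264   0.054 ]] [-0.1616 -0.1622]
[[ 0.497  -0.2611  0.014 ]
 [ 0.4925 -0.2596  0.014 ]] [-0.1592 -0.1586]
[[ 0.5007 -0.2675  0.054 ]
 [ 0.5191 -0.2767  0.054 ]] [-0.1647 -0.1702]
scene mark earlier [-0.162  -0.1622]
[[ 0.5197 -0.2772  0.0145]] [-0.1706]
```

Run:
```python
from h import *
np.set_printoptions(precision=4,suppress=True,linewidth=250)
g=cv2.cvtColor(cv2.imread('pics/t3.png'),cv2.COLOR_BGR2GRAY);print("c398,r203");print(g[203:222,396:414])
g=cv2.cvtColor(cv2.imread('pics/s3.png'),cv2.COLOR_BGR2GRAY);print("c150,r184");print(g[184:208,150:174])
```

```text
c398,r203
[[ 98 125 129 142 148 146 146 145 145 144 143 143 143 143 142 142 142 141]
 [ 70  78  82  93 100 106 126 127 140 146 144 142 142 142 142 142 141 141]
 [ 65  57  58  57  60  55  69  68  82  93 119 127 138 142 142 141 140 139]
 [ 66  59  55  41  35  21  16   8  18  25 104  90  82  89  95 101 113 134]
 [ 65  60  42  16   2   5   6  17  15  35 112  73  17  22  86  94  94 110]
 [ 61  62  37   8   5   6  16  15  16  52  82  49  14   7  97 103  93  94]
 [ 54  64  39   5   5   2  18  16  15  99  82  31  16  33 101 103  93  95]
 [ 27  35  23   1   7   9  20  19  14 114  83  22  13  30  90  98  95  94]
 [  8   6   6   4   5  12  19  17  11 114  78  12  16  53  90  96  96  95]
 [  8   6   2   8   8  11  20  20  37 118  81  15  15  51  80  95  96  96]
 [ 45  24   9   5   3  15  21  17  54  83  51  15  16  29  43  60  65  79]
 [ 61  36   4   4   8  17  20  15 101  81  34  20  16  18  18  23  25  40]
 [ 55  28   3   6   5  20  20  18 116  82  22  19  12  14  16  18  15  17]
 [ 75  35   1   5   4   9  10  16 114  79  14  12  56  80  72  56  37  22]
 [ 96  74  34  13   4  25  33  31  80  5
[... 2022 characters left out ...]
4  29]
 [ 66  64  65  64  62  29   6  30   5   6   5   4   2   3   5   4   8   2  12  46  61  53  28  27]
 [ 64  64  64  65  75  27  10  44   5   4   5   2   5   6   0   1   5   6  21  63  64  64  62  50]
 [ 63  65  76  62  64  60  10  46   5   5   3   0   5   4   5   4  11  34  34  39  64  64  63  63]
 [ 42  58  62  63  64  63  43  40  15   3   6   1   4   3   6   4   6  16  27  36  41  65  65  64]
 [ 39  38  45  58  61  63  61  49  45   8   5   7  16  27  13   7   9   3   6  12  32  62  63  63]
 [ 35  34  35  36  46  59  62  35  33  35  32  24  35  35  33  26  12   5   4  12  15  26  50  63]
 [ 39  34  37  36  36  37  49  58  35  33  34  34  36  49  49  33  33  27  22  12  10  14  16  26]]
```

Run:
```python
from h import *
np.set_printoptions(precision=4,suppress=True)
ax=np.array([.195,.981,0])
print(onz("top",[[405.35,211.5]],.054)@ax, onz("top",[[382.0,206.6]],.054)@ax,onz("top",[[399.2,216],[399.,219]],.014)@ax)
print(onz("scene",[[160,188],[164,186],[156.5,190]],.054)@ax, onz("scene",[[174.5,197]],.054)@ax,onz("scene",[[168.5,200.3],[166.5,201.3],[165.3,202]],.014)@ax)
```

```text
[-0.1623] [-0.106] [-0.1589 -0.1598]
[-0.1661 -0.1658 -0.1655] [-0.1099] [-0.162  -0.1623 -0.1622]
```

{"op": "drive_tool", "data": {
  "steps": [-0.02,-0.04,0,0,0.9,-0.02,-0.08,0,0,0.9,-0.02,-0.12,0,0,0.9,-0.002,-0.155,-0.01,0,0.9,-0.002,-0.175,-0.04,0,0.9,-0.002,-0.175,-0.08,0,0.9,-0.002,-0.175,-0.11,0,0.9,-0.002,-0.175,-0.13,0,0.9,-0.002,-0.175,-0.14,0,0.9,-0.002,-0.175,-0.14,0,0.9,-0.002,-0.175,-0.14,0,0.9,-0.002,-0.175,-0.14,0,0.9]
}}

```text
t: 6.65
ee_pos: [0.5097, -0.2721, 0.0269]
eef_rot: [[0.002, -0.98, 0.197], [-0.001, 0.197, 0.98], [-1.0, -0.002, -0.001]]
ft_force: [-0.2, 0.5, -0.5]
grip_width: 0.901
```

{"op": "drive_tool", "data": {
  "steps": [0,0,0,0,0,0,0,0,0,0,0,0,0,0,0,0,0,0,0,0,0,0,0,0,0,0,0,0,0,0,0,0,0,0,0,0,0,0,0,0,0,0,0,0,0]
}}

```text
t: 7.4
ee_pos: [0.5092, -0.2712, 0.026]
eef_rot: [[0.001, -0.98, 0.197], [0.0, 0.197, 0.98], [-1.0, -0.001, 0.0]]
ft_force: [-0.4, 2.0, 6.4]
grip_width: 0.227
```

{"op": "drive_tool", "data": {
  "steps": [0.0006,0.003,0,0,0,0.0013,0.0065,0,0,0,0.0013,0.0065,0,0,0,0.0013,0.0065,0,0,0,0.0013,0.0065,0,0,0,0.0013,0.0065,0,0,0]
}}

```text
t: 7.9
ee_pos: [0.5105, -0.2648, 0.026]
eef_rot: [[0.001, -0.98, 0.197], [-0.0, 0.197, 0.98], [-1.0, -0.001, 0.0]]
ft_force: [-1.6, 1.6, 7.7]
grip_width: 0.231
```

{"op": "drive_tool", "data": {
  "steps": [0,0,0,0,0.9,0,0,0,0,0.9,0,0,0,0,0.9,0,0,0,0,0.9,0,0,0,0,0.9,0,0,0.03,0,0.9,0,0,0.07,0,0.9,0.01,0.03,0.1,3,0.9,0.02,0.06,0.12,7,0.9,0.04,0.1,0.12,14.6,0.9,0.042,0.14,0.12,14.6,0.9,0.042,0.18,0.12,14.6,0.9]
}}

```text
t: 8.9
ee_pos: [0.5535, -0.0831, 0.1463]
eef_rot: [[0.003, -0.998, -0.057], [0.0, -0.057, 0.998], [-1.0, -0.003, -0.0]]
ft_force: [0.5, 0.5, -0.9]
grip_width: 0.898
```

{"op": "drive_tool", "data": {
  "steps": [0,0.03,0,2,0.9,0,0.05,0,2,0.9,0,0.068,0,2,0.9,0,0.068,0,2,0.9,0,0.068,0,2,0.9]
}}

```text
t: 9.32
ee_pos: [0.552, -0.016, 0.1454]
eef_rot: [[-0.0, -0.996, -0.094], [0.0, -0.094, 0.996], [-1.0, 0.0, 0.0]]
ft_force: [-0.4, -0.7, -0.3]
grip_width: 0.898
```

Run:
```python
from h import *
np.set_printoptions(precision=4,suppress=True,linewidth=250)
s=snap("scene","s4");t=snap("top","t4");st=bot.read_state();print(st['t'],st['ee_pos'],st['eef_rot'][:,2],np.degrees(np.arctan2(st['eef_rot'][1,2],st['eef_rot'][0,2])))
z=lambda im,x,y,w,h,k:cv2.resize(im[y:y+h,x:x+w],None,fx=k,fy=k,interpolation=cv2.INTER_CUBIC)
cv2.imwrite('pics/z8.png',np.vstack([z(s,130,170,100,55,6),z(t,345,185,100,50,6)]))
g=cv2.cvtColor(t,cv2.COLOR_BGR2GRAY);print("c394,r203");print(g[203:222,394:412])
g=cv2.cvtColor(s,cv2.COLOR_BGR2GRAY);print("c150,r184");print(g[184:198,150:174])
```

```text
9.4167 [ 0.552  -0.0183  0.1455] [-0.0901  0.9959 -0.0007] 95.16796940257024
c394,r203
[[ 80  94 104 128 131 144 151 150 148 149 147 146 145 144 144 143 146 144]
 [ 57  64  61  82  84  96 109 110 121 127 142 148 147 145 144 144 143 144]
 [ 61  69  63  59  61  48  47  45  58  62  85 121 107 118 141 144 143 142]
 [ 59  76  69  51  37  23  11   6  13   9  38 112  75  56  90 105 101 102]
 [ 61  80  72  38  11   3   1  11  18  15  52  80  48   9  27  78  99  95]
 [ 64  71  69  35   4   6   4  15  22  14  99  81  31  17  21  79 109 103]
 [ 41  51  51  26   5   4   6  17  19  13 116  83  23  17  22  93 113 103]
 [ 16  27  23  12   4   4  12  19  17  12 116  79  14  15  53 106 108  98]
 [ 11  11  10   5   5   4  11  21  20  37 120  81  16  15  63  99 101  96]
 [ 23  12   8   4   6   4  14  17  20  54  84  53  17  19  54  82  87  96]
 [ 54  57  30   5  11   3  16  21  16 103  83  33  20  16  31  45  48  61]
 [ 61  56  28   4   3  13  17  24  16 118  84  21  23  15  16  19  15  24]
 [ 72  53  24   1   3  11  18  20  13 117  79  14  19  27  33  22  13  17]
 [ 94  65  22   0   0   2   4   8  41 
[... 1109 characters left out ...]
6 108]
 [ 76  71  85 105  50  17  87  32  10  10   6   7   7   2   4   6   5   6  33 104 105 107 109 107]
 [ 64  64  66  67  30  14  64   7   9  11   6   6   3   3   6   4   5   2  20 104 103 105 105 107]
 [ 63  65  65  63  44  11  49   3   4   8   5   3   5   6   5   4   6   5  20 107 106 103 105 104]
 [ 66  64  65  65  62   5  32   4   6   2   6   5   2   3   5   5   2   6  15  79 106 106 106 107]
 [ 28  53  64  67  63   8  33  29   5   5   1   5   4   2   4   4   5   3   9  56 106 107 106 109]
 [ 13  14  29  53  63  17  20  32   3   4   4   3   3   5   3   4   4   2  11  54 107 107 108 107]
 [ 11  12  10  16  37  30   8  33   5   3   4   3   5   3   5   4   6   4  10  55 109 106  81  94]]
```

View pics/z8.png

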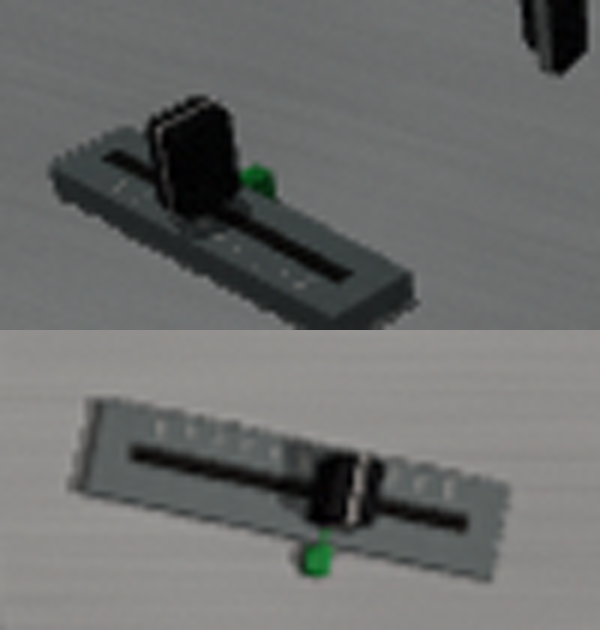

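View pics/s4.png

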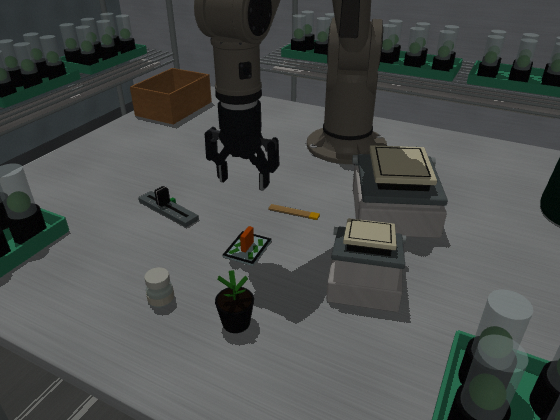

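{"op": "drive_tool", "data": {
  "steps": [0.001,0.0065,-0.01,-2,1,0.001,0.0065,-0.04,-2,1,0.001,0.0065,-0.07,-2,1,0.001,0.0065,-0.095,-2,1,0.001,0.0065,-0.115,-2,1,0.001,0.0065,-0.1275,-2,1,0.001,0.0065,-0.1275,-2,1,0.001,0.0065,-0.1275,-2,1,0.001,0.0065,-0.1275,-2,1]
}}

```text
t: 10.17
ee_pos: [0.5541, -0.0111, 0.0191]
eef_rot: [[0.002, -0.998, -0.056], [-0.0, -0.056, 0.998], [-1.0, -0.002, -0.0]]
ft_force: [0.3, 0.5, -0.1]
grip_width: 1.001
```

{"op": "drive_tool", "data": {
  "steps": [0,0,0,0,0,0,0,0,0,0,0,0,0,0,0,0,0,0,0,0,0,0,0,0,0,0,0,0,0,0,0,0,0,0,0,0,0,0,0,0,0,0,0,0,0,0,0,0,0,0,0,0,0,0,0,0,0,0,0,0],
  "newtons": 25
}}

```text
t: 11.17
ee_pos: [0.5533, -0.0104, 0.0182]
eef_rot: [[0.0, -0.998, -0.057], [0.0, -0.057, 0.998], [-1.0, -0.0, 0.0]]
ft_force: [-0.5, -0.5, 5.7]
grip_width: 0.136
```

Run:
```python
from h import *
np.set_printoptions(precision=4,suppress=True,linewidth=250)
s=snap("scene","s5");t=snap("top","t5");st=bot.read_state();print(st['t'],st['ee_pos'],st['eef_rot'][:,2],np.degrees(np.arctan2(st['eef_rot'][1,2],st['eef_rot'][0,2])))
z=lambda im,x,y,w,h,k:cv2.resize(im[y:y+h,x:x+w],None,fx=k,fy=k,interpolation=cv2.INTER_CUBIC)
cv2.imwrite('pics/z9.png',z(s,200,190,100,80,7))
```

```text
11.2667 [ 0.5533 -0.0104  0.0182] [-0.0567  0.9984  0.    ] 93.25112667325538
```

View pics/z9.png

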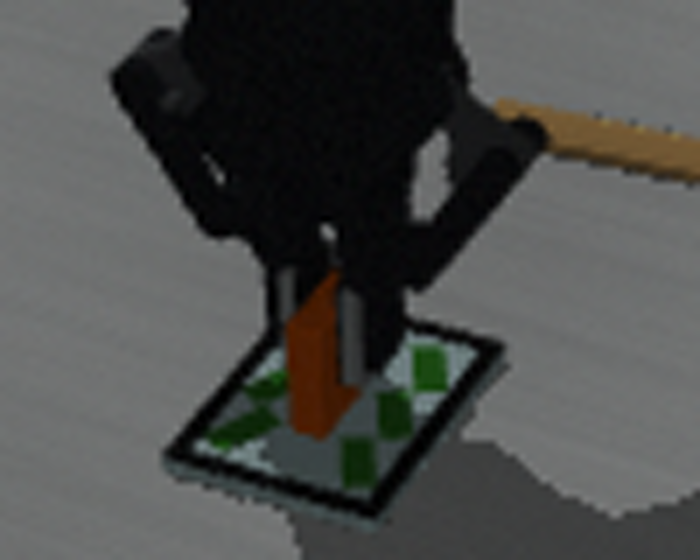

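```bash
cat > q.py <<'E'
from h import *
np.set_printoptions(precision=4,suppress=True)
def quad(f,seed,box,k=6):
    im=cv2.imread(f);x0,y0,w,h=box
    z=cv2.resize(im[y0:y0+h,x0:x0+w],None,fx=k,fy=k,interpolation=cv2.INTER_LINEAR)
    g=cv2.cvtColor(z,cv2.COLOR_BGR2GRAY).astype(float)
    sx,sy=(np.array(seed)-[x0,y0])*k
    ref=np.median(g[int(sy)-20:int(sy)+20,int(sx)-20:int(sx)+20])
    m=(g>0.8*ref).astype(np.uint8)
    n,l=cv2.connectedComponents(m,connectivity=4); m=(l==l[int(sy),int(sx)]).astype(np.uint8)
    m=cv2.morphologyEx(m,cv2.MORPH_OPEN,np.ones((15,15)))
    c=max(cv2.findContours(m,0,1)[0],key=cv2.contourArea)
    hull=cv2.convexHull(c); 
    eps=2
    while True:
        a=cv2.approxPolyDP(hull,eps,True)
        if len(a)<=4: break
        eps+=1
    a=a[:,0].astype(float); C=c[:,0].astype(float); L=[]
    for i in range(4):
        p,q=a[i],a[(i+1)%4];d=(q-p)/np.linalg.norm(q-p);t=(C-p)@d;n_=abs((C-p)@[-d[1],d[0]])
        s=C[(n_<6)&(t>.12*np.linalg.norm(q-p))&(t<.88*np.linalg.norm(q-p))]
        v=cv2.fitLine(s.astype(np.float32),cv2.DIST_HUBER,0,.01,.01)[:,0];L.append(np.cross([*v[2:],1],[*(v[2:]+v[:2]),1]))
    P=[np.cross(L[i-1],L[i]) for i in range(4)]
    P=np.array([p[:2]/p[2] for p in P]); return (P+.5)/k-.5+[x0,y0]
if __name__=="__main__":
    t=quad('pics/top0.png',(188,200),(140,150,100,100)); s=quad('pics/scene0.png',(371,232),(315,205,105,110))
    # order: by world on plane z=.115
    def order(n,q):
        w=onz(n,q,.115); c=w.mean(0); d=w-c; psi=np.radians(15);a=d[:,0]*np.cos(psi)+d[:,1]*np.sin(psi);b=-d[:,0]*np.sin(psi)+d[:,1]*np.cos(psi)
        ix=[np.argmax(a+b),np.argmax(a-b),np.argmax(-a-b),np.argmax(-a+b)];return q[ix]
    t=order("top",t);s=order("scene",s);print(t,s)
    P=tri(s,t);print(P);P=P[:,:3];cen=P.mean(0);ex=(P[0]+P[1]-P[2]-P[3]);ey=P[0]+P[3]-P[1]-P[2];print(cen,np.linalg.norm(ex)/2,np.linalg.norm(ey)/2)
    ex/=np.linalg.norm(ex);ey/=np.linalg.norm(ey);print("slope",np.degrees(np.arcsin(ex[2])),"yaw",np.degrees(np.arctan2(ex[1],ex[0])),np.degrees(np.arctan2(-ey[0],ey[1])))
E
python3 q.py
```

```text
[[166.2871 184.4585]
 [196.388  176.8773]
 [206.9512 214.5991]
 [177.6083 222.2365]] [[389.3331 241.0957]
 [349.8503 236.4127]
 [352.4482 220.2971]
 [389.0083 224.5463]]
[[0.5581 0.2793 0.1266 0.0021]
 [0.5758 0.2141 0.126  0.0015]
 [0.4943 0.1919 0.102  0.0021]
 [0.4762 0.2575 0.1018 0.0011]]
[0.5261 0.2357 0.1141] 0.08804025574515632 0.06784557735429496
slope 16.08559747831234 yaw 15.08143756867469 15.31509104185766
```

Run:
```python
import numpy as np
np.set_printoptions(precision=4,suppress=True)
C=np.array([.5261,.2357,.1141]);th,ps=np.radians(16),np.radians(15.2)
e=np.array([np.cos(ps)*np.cos(th),np.sin(ps)*np.cos(th),np.sin(th)]);n=np.array([-np.cos(ps)*np.sin(th),-np.sin(ps)*np.sin(th),np.cos(th)])
h=.0372;print("corner",45*np.cos(th)-37.2*np.sin(th),37.2*np.cos(th)+45*np.sin(th));print(e,n)
for x,z in[(.014,.08),(.014,.055),(.014,.0485),(.01,.044),(.005,.038),(0,h),(0,h-.006),(0,h-.009)]: print(x,z,C+x*e+z*n-[0,0,.019])
```

```text
corner 33.00306668083198 48.162616100670434
[0.9276 0.252  0.2756] [-0.266  -0.0723  0.9613]
0.014 0.08 [0.5178 0.2334 0.1759]
0.014 0.055 [0.5245 0.2353 0.1518]
0.014 0.0485 [0.5262 0.2357 0.1456]
0.01 0.044 [0.5237 0.235  0.1402]
0.005 0.038 [0.5206 0.2342 0.133 ]
0 0.0372 [0.5162 0.233  0.1309]
0 0.0312 [0.5178 0.2334 0.1251]
0 0.028199999999999996 [0.5186 0.2337 0.1222]
```

{"op": "drive_tool", "data": {
  "steps": [0,0,0.02,0,0,0,0,0.05,0,0,0,0,0.08,0,0,0,0,0.11,0,0,0,0,0.14,0,0,0,0,0.17,0,0,0,0,0.19,0,0,0,0,0.19,0,0,0,0,0.19,0,0]
}}

```text
t: 12.02
ee_pos: [0.5533, -0.0102, 0.2084]
eef_rot: [[0.001, -0.998, -0.057], [0.001, -0.057, 0.998], [-1.0, -0.001, 0.0]]
ft_force: [-0.5, 0.3, -2.5]
grip_width: 0.136
```

{"op": "drive_tool", "data": {
  "steps": [-0.002,0.015,0,1,0,-0.005,0.045,0,2,0,-0.008,0.075,0,4,0,-0.012,0.105,0,5,0,-0.015,0.135,0,7,0,-0.018,0.165,0,8,0,-0.022,0.195,0,10,0,-0.025,0.22,0,11,0,-0.027,0.238,0,11.9,0,-0.027,0.2457,0,11.9,0,-0.027,0.2457,0,11.9,0,-0.027,0.2457,0,11.9,0]
}}

```text
t: 13.02
ee_pos: [0.5261, 0.234, 0.2072]
eef_rot: [[-0.001, -0.965, -0.26], [-0.002, -0.26, 0.965], [-1.0, 0.001, -0.001]]
ft_force: [0.1, -0.5, -1.6]
grip_width: 0.132
```

```bash
cat > look.py <<'E'
import sys
from h import *
np.set_printoptions(precision=4,suppress=True,linewidth=250)
k=sys.argv[1]
s=snap("scene","s"+k);t=snap("top","t"+k);st=bot.read_state();print(st['t'],st['ee_pos'],np.degrees(np.arctan2(st['eef_rot'][1,2],st['eef_rot'][0,2])),st['ft_force'],st['moment'],st['grip_width'])
z=lambda im,x,y,w,h,k:cv2.resize(im[y:y+h,x:x+w],None,fx=k,fy=k,interpolation=cv2.INTER_CUBIC)
cv2.imwrite(f'pics/zz{k}.png',z(s,310,150,120,120,5)); cv2.imwrite(f'pics/zt{k}.png',z(t,130,140,110,110,5))
E
python3 look.py 6
```

```text
13.1167 [0.5265 0.233  0.2077] 104.97225989345046 [-0.402  -0.2747 -1.6535] [ 0.0145  0.0309 -0.0411] 0.13463292076036917
```

View pics/zz6.png

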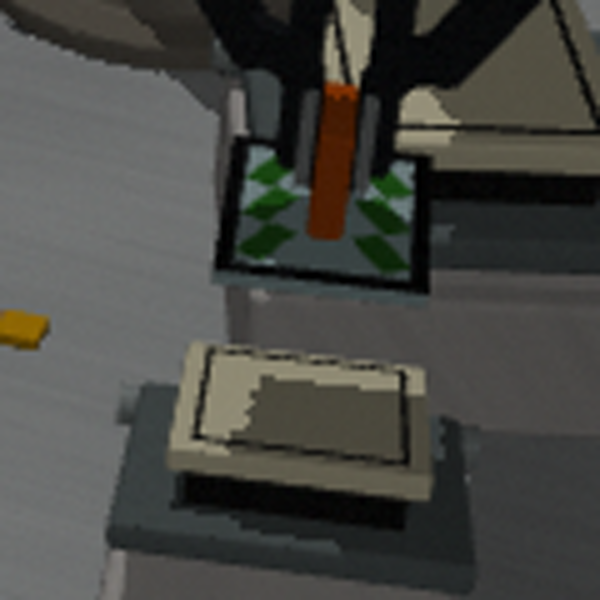

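View pics/zt6.png

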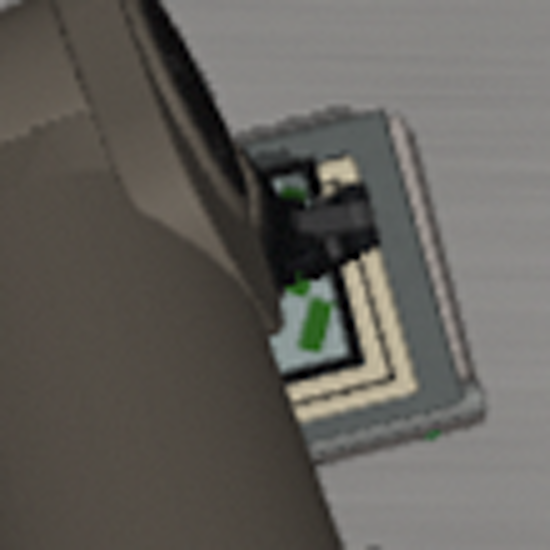

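Run:
```python
from h import *
np.set_printoptions(precision=4,suppress=True)
q=np.array([[241,139],[432,160],[430,291],[217,270]])/5+[310,150]-.4
w=onz("scene",q,.1955);print(w,w.mean(0));v=w[2]+w[3]-w[0]-w[1];print(np.linalg.norm(v)/2,np.linalg.norm(w[1]+w[2]-w[0]-w[3])/2,np.degrees(np.arctan2(v[1],v[0])))
```

```text
[[0.4924 0.1919 0.1955]
 [0.4758 0.2573 0.1955]
 [0.5585 0.2798 0.1955]
 [0.5782 0.2137 0.1955]] [0.5262 0.2357 0.1955]
0.08710891063227899 0.06820563773256505 14.705478994829175
```

{"op": "drive_tool", "data": {
  "steps": [0,0,-0.02,0,0,0,0,-0.035,0,0,0,0,-0.045,0,0,0,0,-0.052,0,0,0,0,-0.056,0,0,0,0,-0.058,0,0,0,0,-0.06,0,0,0,0,-0.06,0,0],
  "newtons": 20
}}

```text
t: 13.78
ee_pos: [0.5264, 0.2354, 0.1482]
eef_rot: [[0.0, -0.965, -0.261], [0.0, -0.261, 0.965], [-1.0, -0.001, 0.0]]
ft_force: [0.6, -0.5, -2.1]
grip_width: 0.133
```

{"op": "drive_tool", "data": {
  "steps": [0,0,-0.001,0,0,0,0,-0.002,0,0,0,0,-0.003,0,0,0,0,-0.004,0,0,0,0,-0.004,0,0]
}}

```text
t: 14.2
ee_pos: [0.526, 0.2353, 0.1438]
eef_rot: [[-0.0, -0.965, -0.261], [-0.0, -0.261, 0.965], [-1.0, 0.0, -0.0]]
ft_force: [0.4, 0.2, -1.2]
grip_width: 0.137
```

```bash
python3 look.py 7
```

```text
14.3 [0.5261 0.2353 0.144 ] 105.1523847282518 [ 0.2616 -0.3827 -2.5885] [-0.0354  0.0064 -0.0068] 0.13490883555190394
```

View pics/zz7.png

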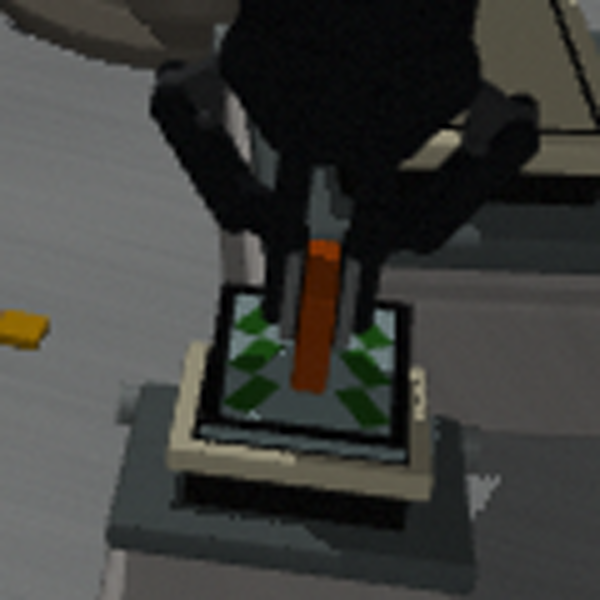

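{"op": "drive_tool", "data": {
  "steps": [0,0,-0.001,0,0,0,0,-0.002,0,0,0,0,-0.003,0,0,0,0,-0.004,0,0,0,0,-0.004,0,0]
}}

```text
t: 14.72
ee_pos: [0.5268, 0.2355, 0.1403]
eef_rot: [[0.001, -0.965, -0.261], [0.001, -0.261, 0.965], [-1.0, -0.002, 0.0]]
ft_force: [0.7, 0.5, 2.0]
grip_width: 0.138
```

{"op": "drive_tool", "data": {
  "steps": [-0.001,0,-0.001,0,0,-0.002,0,-0.002,0,0,-0.003,-0.0005,-0.003,0,0,-0.004,-0.001,-0.004,0,0,-0.004,-0.001,-0.004,0,0]
}}

```text
t: 15.13
ee_pos: [0.522, 0.2346, 0.136]
eef_rot: [[0.0, -0.965, -0.262], [0.0, -0.262, 0.965], [-1.0, -0.0, 0.0]]
ft_force: [1.0, 1.0, 3.7]
grip_width: 0.138
```

```bash
python3 look.py 8
```

```text
15.2333 [0.522  0.2346 0.136 ] 105.17551134199638 [0.3648 1.5833 3.4163] [ 0.3099 -0.4271  0.0429] 0.13417682996510397
```

View pics/zz8.png

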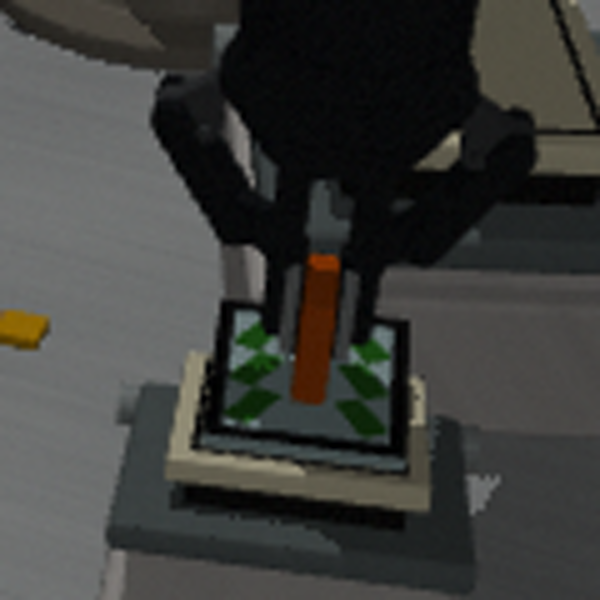

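{"op": "drive_tool", "data": {
  "steps": [-0.001,0,-0.001,0,0,-0.002,0,-0.002,0,0,-0.003,-0.0005,-0.003,0,0,-0.004,-0.001,-0.004,0,0,-0.004,-0.001,-0.004,0,0]
}}

```text
t: 15.65
ee_pos: [0.5176, 0.2332, 0.1317]
eef_rot: [[-0.001, -0.965, -0.261], [-0.0, -0.261, 0.965], [-1.0, 0.001, 0.0]]
ft_force: [0.0, 2.1, 3.1]
grip_width: 0.137
```

```bash
python3 look.py 9
```

```text
15.75 [0.5177 0.2333 0.1318] 105.1603167484357 [0.0128 0.7407 3.3457] [ 0.2867 -0.311   0.0058] 0.1338019035024709
```

View pics/zz9.png

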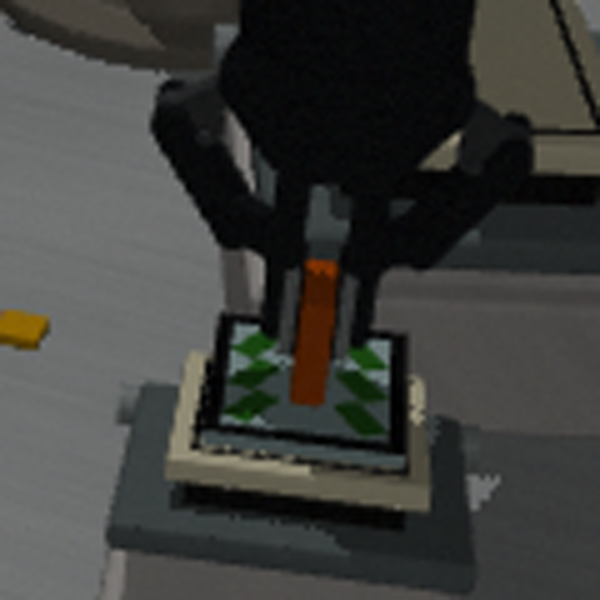

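{"op": "drive_tool", "data": {
  "steps": [-0.0005,0,-0.001,0,0,-0.001,0,-0.002,0,0,-0.001,0,-0.003,0,0,-0.001,0,-0.004,0,0,-0.001,0,-0.004,0,0,-0.001,0,-0.004,0,0]
}}

```text
t: 16.25
ee_pos: [0.5168, 0.2331, 0.1278]
eef_rot: [[-0.001, -0.965, -0.261], [-0.0, -0.261, 0.965], [-1.0, 0.001, -0.0]]
ft_force: [-0.3, -1.1, 4.7]
grip_width: 0.138
```

```bash
python3 look.py 10
```

```text
16.35 [0.5168 0.2331 0.1278] 105.14449745719928 [-0.0991  0.2968  3.568 ] [ 0.0378 -0.2073 -0.0124] 0.13734673463623331
```

View pics/zz10.png

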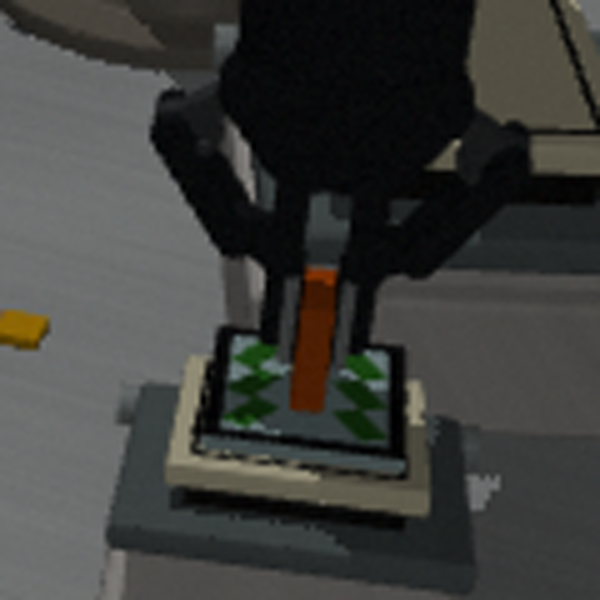

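View pics/zt10.png

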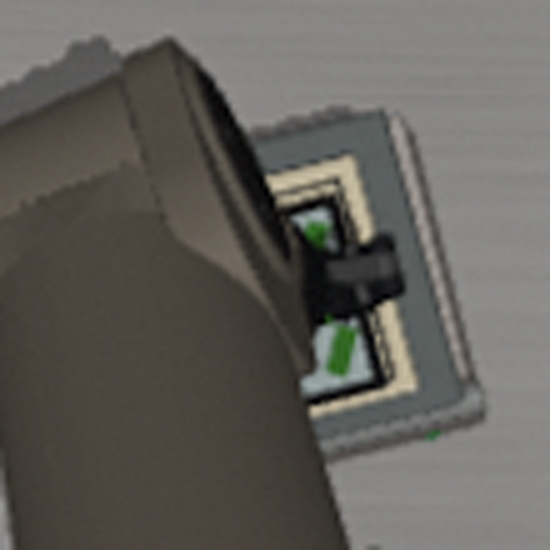

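```bash
cat > m.py <<'E'
from h import *
import sys
np.set_printoptions(precision=4,suppress=True)
v=list(map(float,sys.argv[1:]));s=np.array(v[:4]).reshape(2,2)/5+[310,150]-.4;t=np.array(v[4:]).reshape(2,2)/5+[130,140]-.4
P=tri(s,t);print(P);d=P[0,:3]-P[1,:3];print("len",np.linalg.norm(d),"slope",np.degrees(np.arcsin(d[2]/np.linalg.norm(d))))
E
python3 m.py 200 438 220 327 337 198 388 382
python3 - <<'E'
import cv2
im=cv2.imread('pics/s10.png');cv2.imwrite('pics/zq.png',cv2.resize(im[208:256,340:402],None,fx=12,fy=12,interpolation=cv2.INTER_LINEAR))
E
```

```text
[[0.5715 0.2129 0.121  0.0024]
 [0.4903 0.1909 0.1115 0.0003]]
len 0.08472979913872312 slope 6.485384989731364
```

View pics/zq.png

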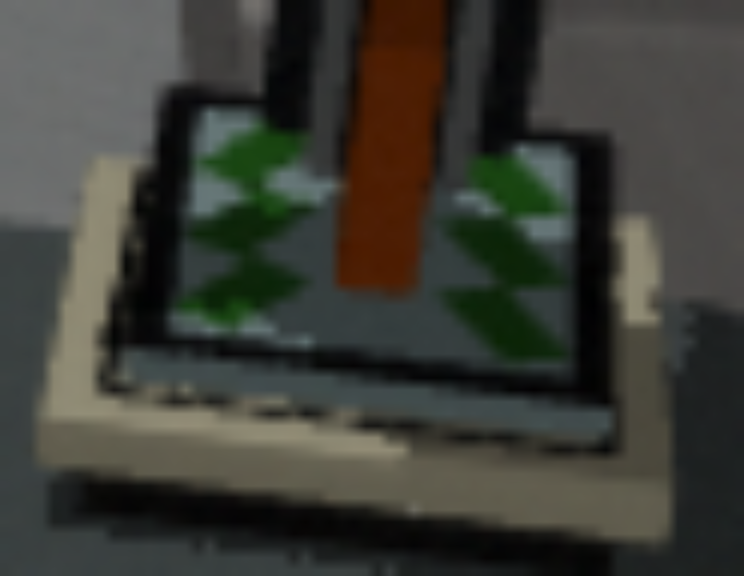

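{"op": "drive_tool", "data": {
  "steps": [0,0,-0.001,0,0,0,0,-0.002,0,0,0,0,-0.003,0,0,0,0,-0.004,0,0,0,0,-0.004,0,0,0,0,-0.004,0,0]
}}

```text
t: 16.85
ee_pos: [0.516, 0.2328, 0.1236]
eef_rot: [[-0.002, -0.965, -0.261], [-0.001, -0.261, 0.965], [-1.0, 0.003, -0.0]]
ft_force: [-1.9, -0.8, 6.2]
grip_width: 0.135
```

```bash
python3 look.py 11
python3 - <<'E'
import cv2
im=cv2.imread('pics/s11.png');cv2.imwrite('pics/zq11.png',cv2.resize(im[208:256,340:402],None,fx=12,fy=12,interpolation=cv2.INTER_LINEAR))
E
```

```text
16.95 [0.516  0.2329 0.1237] 105.14929704817456 [-2.544  -0.8594  6.7495] [-0.0533  0.2144 -0.0047] 0.13539469562747272
```

View pics/zq11.png

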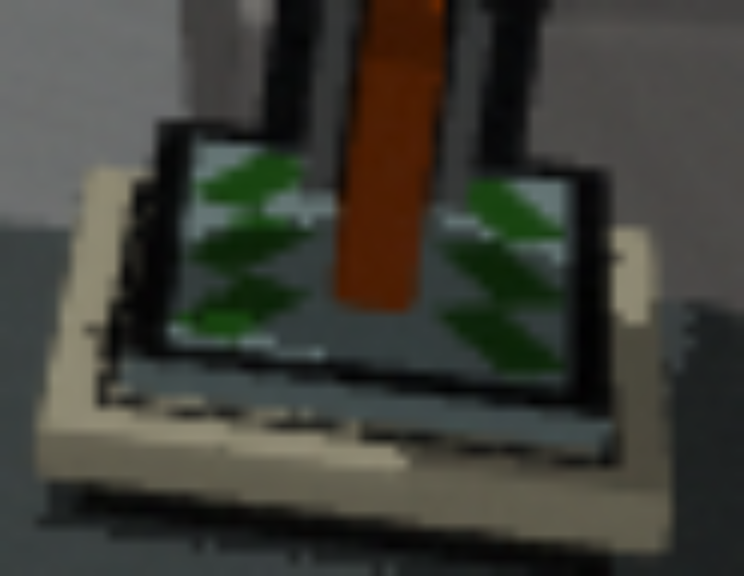

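View pics/zt11.png

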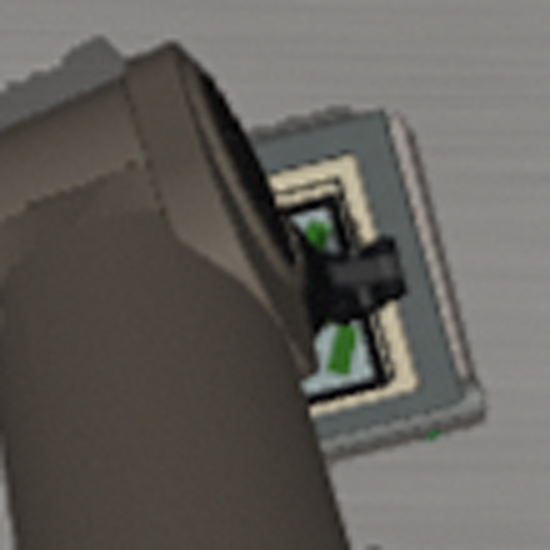

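```bash
cat > pr.py <<'E'
from h import *
np.set_printoptions(precision=2,suppress=True)
C=np.array([.5261,.2357,.1141]);ps=np.radians(15.2)
def plate(th,d,x0=0,y0=0,dth=0):
    th=np.radians(th)
    def ax(th): 
        e=np.array([np.cos(ps)*np.cos(th),np.sin(ps)*np.cos(th),np.sin(th)]);n=np.array([-np.cos(ps)*np.sin(th),-np.sin(ps)*np.sin(th),np.cos(th)]);return e,n
    y=np.array([-np.sin(ps),np.cos(ps),0]);e,n=ax(th);e2,n2=ax(th-np.radians(dth))
    far=C+x0*e+y0*y-d*n+.045*e
    return np.array([far-.09*e2-.035*y+.006*n2,far-.09*e2+.035*y+.006*n2,far+.035*y+.006*n2,far-.035*y+.006*n2])
obs=np.array([[158,120],[607,172],[610,415],[125,362]])/12+[340,208]-.46
print("obs tl tr br bl\n",obs)
for th,d,dth in[(16,8,0),(16,8,4),(16,8,8),(16,6,0),(17,8,0)]: print(th,d,dth);print(proj("scene",plate(th,d/1000,0,0,dth)).tolist() and np.round(proj("scene",plate(th,d/1000,0,0,dth))-obs,2))
E
python3 pr.py
```

```text
obs tl tr br bl
 [[352.71 217.54]
 [390.12 221.87]
 [390.37 242.12]
 [349.96 237.71]]
16 8 0
[[-0.33  3.46]
 [-0.47  3.52]
 [ 0.2   0.49]
 [-0.45 -0.2 ]]
16 8 4
[[-0.01  0.48]
 [-0.04  0.51]
 [ 0.21  0.59]
 [-0.47 -0.1 ]]
16 8 8
[[ 0.3  -2.42]
 [ 0.39 -2.41]
 [ 0.21  0.7 ]
 [-0.49  0.  ]]
16 6 0
[[-0.22  2.47]
 [-0.34  2.53]
 [ 0.35 -0.59]
 [-0.34 -1.27]]
17 8 0
[[-0.37  3.85]
 [-0.53  3.92]
 [ 0.26  0.07]
 [-0.41 -0.61]]
```

{"op": "drive_tool", "data": {
  "steps": [-0.0016,-0.0004,0.006,0,0,0.002,0.001,0.007,0,0,0.0068,0.0019,0.0083,0,0,0.0095,0.0026,0.0085,0,0,0.01,0.0027,0.006,0,0,0.01,0.0027,0.003,0,0,0.01,0.0027,0.003,0,0]
}}

```text
t: 17.53
ee_pos: [0.5277, 0.2361, 0.1268]
eef_rot: [[0.001, -0.965, -0.261], [0.0, -0.261, 0.965], [-1.0, -0.001, 0.0]]
ft_force: [-0.2, -0.9, 5.4]
grip_width: 0.143
```

{"op": "drive_tool", "data": {
  "steps": [-0.0019,-0.0005,-0.0006,0,0,-0.0038,-0.001,-0.0012,0,0,-0.0057,-0.0015,-0.0018,0,0,-0.0075,-0.002,-0.0025,0,0,-0.0075,-0.002,-0.0025,0,0]
}}

```text
t: 17.95
ee_pos: [0.5194, 0.2341, 0.1246]
eef_rot: [[0.0, -0.965, -0.262], [0.0, -0.262, 0.965], [-1.0, -0.0, 0.0]]
ft_force: [0.6, 0.6, 4.2]
grip_width: 0.136
```

```bash
python3 look.py 12
python3 - <<'E'
import cv2
im=cv2.imread('pics/s12.png');cv2.imwrite('pics/zq12.png',cv2.resize(im[208:256,340:402],None,fx=12,fy=12,interpolation=cv2.INTER_LINEAR))
E
```

```text
18.05 [0.5195 0.2341 0.1246] 105.15925657902152 [0.5713 0.5037 4.7167] [ 0.1757 -0.4164  0.0098] 0.1362245842737169
```

View pics/zq12.png

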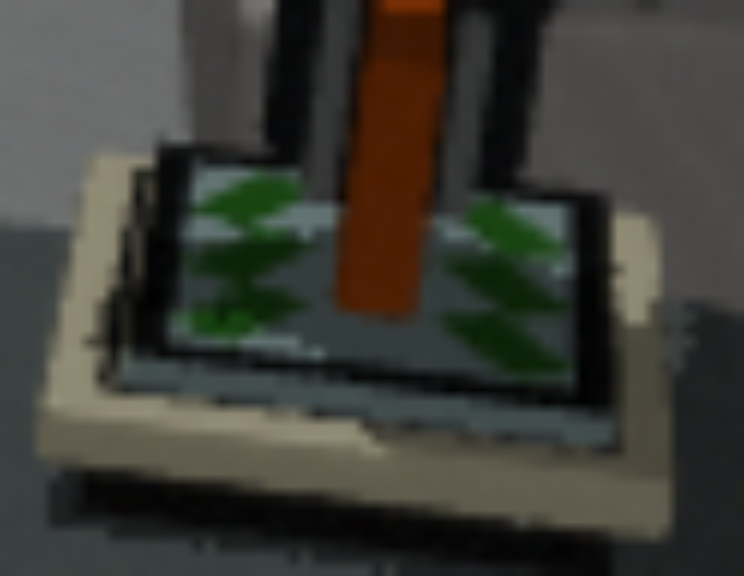

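```bash
cat > fitp.py <<'E'
import sys
exec(open('pr.py').read().split("obs=")[0])
from scipy.optimize import least_squares
v=list(map(float,sys.argv[1:]));obs=np.array(v).reshape(4,2)/12+[340,208]-.46
r=least_squares(lambda p:(proj("scene",plate(16,p[0]*1e-3,p[1]*1e-3,p[2]*1e-3,p[3]))-obs).ravel(),[6,0,0,0])
print("depth,x,y mm, dth deg",r.x,np.round(r.fun,2))
E
python3 fitp.py 158 120 607 172 610 415 125 362
python3 fitp.py 162 147 607 193 612 408 122 360
# same single-view check on the outline, for a consistent slope
python3 - <<'E'
exec(open('pr.py').read().split("obs=")[0])
from scipy.optimize import least_squares
obs=np.array([[352.4482,220.2971],[389.0083,224.5463],[389.3331,241.0957],[349.8503,236.4127]])
y=np.array([-np.sin(ps),np.cos(ps),0])
for L,W in((.094,.074),(.092,.072),(.090,.070)):
    def f(p):
        th=np.radians(p[0]);e=np.array([np.cos(ps)*np.cos(th),np.sin(ps)*np.cos(th),np.sin(th)]);c=C+np.array([p[1],p[2],p[3]])*1e-3
        P=np.array([c-L/2*e-W/2*y,c-L/2*e+W/2*y,c+L/2*e+W/2*y,c+L/2*e-W/2*y]);return (proj("scene",P)-obs).ravel()
    r=least_squares(f,[16,0,0,0]);print(L,r.x,r.cost)
E
```

```text
depth,x,y mm, dth deg [10.77 -8.59  0.25  4.61] [ 0.27  0.01 -0.11 -0.    0.05  0.31 -0.19 -0.32]
depth,x,y mm, dth deg [ 9.88 -7.7   0.51  1.56] [-0.15 -0.28 -0.23  0.23  0.11  0.54  0.24 -0.51]
0.094 [ 15.62 -62.64 -16.35 -46.69] 0.0686090843525408
0.092 [ 15.75 -42.25 -11.31 -31.59] 0.07315019689808681
0.09 [ 15.87 -21.86  -6.28 -16.5 ] 0.07813345960926218
```

{"op": "drive_tool", "data": {
  "steps": [-0.001,-0.0003,-0.0006,0,0,-0.002,-0.0005,-0.0012,0,0,-0.0025,-0.0007,-0.0018,0,0,-0.0025,-0.0007,-0.0018,0,0,-0.0025,-0.0007,-0.0018,0,0]
}}

```text
t: 18.47
ee_pos: [0.5174, 0.2335, 0.1229]
eef_rot: [[0.001, -0.965, -0.261], [0.0, -0.261, 0.965], [-1.0, -0.001, 0.0]]
ft_force: [1.2, 0.6, 7.6]
grip_width: 0.135
```

```bash
python3 look.py 13
python3 - <<'E'
import cv2
im=cv2.imread('pics/s13.png');cv2.imwrite('pics/zq13.png',cv2.resize(im[208:256,340:402],None,fx=12,fy=12,interpolation=cv2.INTER_LINEAR))
E
```

```text
18.5667 [0.5175 0.2336 0.123 ] 105.15615187956206 [1.2339 0.5918 5.9193] [ 0.1627 -0.5255  0.0276] 0.13563105821385854
```

View pics/zq13.png

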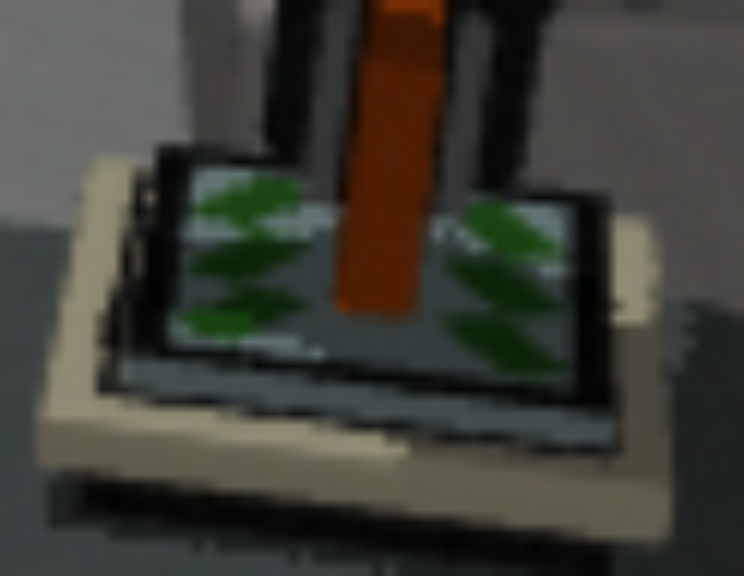

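View pics/zt13.png

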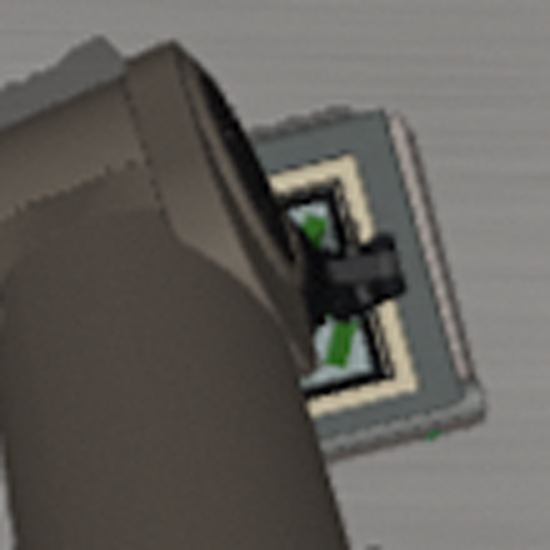

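```bash
python3 fitp.py 160 148 608 195 612 410 120 358
python3 - <<'E'
import cv2
im=cv2.imread('pics/s13.png');cv2.imwrite('pics/zr13.png',cv2.resize(im[212:246,343:363],None,fx=22,fy=17,interpolation=cv2.INTER_NEAREST))
E
```

```text
depth,x,y mm, dth deg [ 8.06 -2.83  0.3   1.28] [-0.15 -0.26 -0.29  0.2   0.18  0.4   0.23 -0.35]
```

View pics/zr13.png

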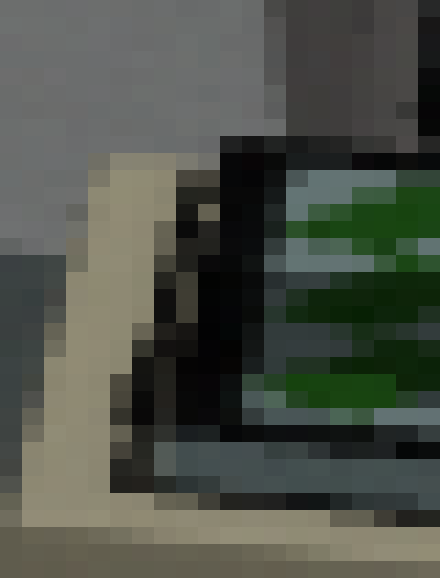

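{"op": "drive_tool", "data": {
  "steps": [-0.001,-0.0003,0.004,0,0,0.002,0.0007,0.005,0,0,0.0045,0.0012,0.006,0,0,0.0065,0.0017,0.004,0,0,0.007,0.0019,0.002,0,0,0.0072,0.002,0.001,0,0,0.0072,0.002,0.001,0,0]
}}

```text
t: 19.15
ee_pos: [0.5236, 0.2349, 0.1231]
eef_rot: [[-0.002, -0.965, -0.261], [-0.001, -0.261, 0.965], [-1.0, 0.002, -0.0]]
ft_force: [-5.3, -2.1, 6.2]
grip_width: 0.137
```

{"op": "drive_tool", "data": {
  "steps": [-0.0015,-0.0004,-0.0004,0,0,-0.003,-0.0008,-0.0008,0,0,-0.0045,-0.0012,-0.0012,0,0,-0.006,-0.0016,-0.0016,0,0,-0.007,-0.002,-0.0018,0,0,-0.007,-0.002,-0.0018,0,0,-0.007,-0.002,-0.0018,0,0]
}}

```text
t: 19.73
ee_pos: [0.5197, 0.2341, 0.123]
eef_rot: [[0.005, -0.965, -0.261], [0.002, -0.261, 0.965], [-1.0, -0.005, 0.001]]
ft_force: [1.7, 1.0, 6.2]
grip_width: 0.135
```

```bash
python3 look.py 14
python3 - <<'E'
import cv2
im=cv2.imread('pics/s14.png');cv2.imwrite('pics/zq14.png',cv2.resize(im[208:256,340:402],None,fx=12,fy=12,interpolation=cv2.INTER_LINEAR))
E
```

```text
19.8333 [0.5197 0.2341 0.123 ] 105.12938557048646 [2.0108 0.3224 5.8177] [ 0.0289 -0.3653  0.032 ] 0.1413097729081685
```

View pics/zq14.png

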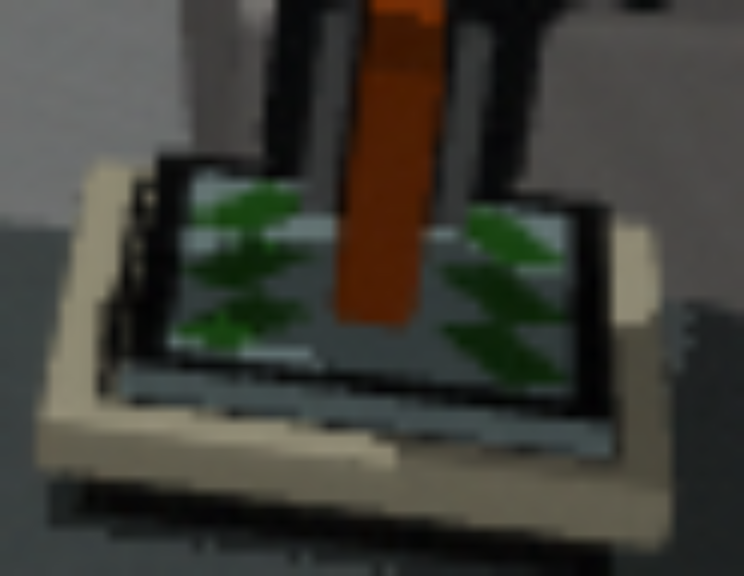

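```bash
python3 fitp.py 160 155 608 206 612 418 121 366;python3 - <<'E'
import cv2,numpy as np
im=cv2.imread('pics/t14.png');cv2.imwrite('pics/zu14.png',cv2.resize(im[165:230,180:220],None,fx=9,fy=9,interpolation=cv2.INTER_LINEAR))
E
```

```text
depth,x,y mm, dth deg [ 9.37 -3.06  0.5   1.1 ] [-0.13 -0.09 -0.29  0.03  0.19  0.4   0.19 -0.35]
```

View pics/zu14.png

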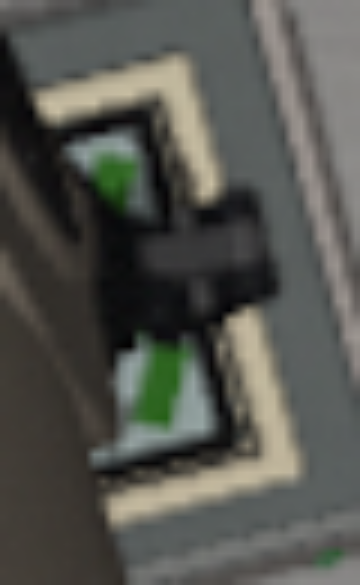

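{"op": "drive_tool", "data": {
  "steps": [0.0003,0.0001,0.0008,0,0,0.0006,0.0002,0.0016,0,0,0.0009,0.0003,0.0022,0,0,0.0009,0.0003,0.0022,0,0,0.0009,0.0003,0.0022,0,0,0.0009,0.0003,0.0022,0,0]
}}

```text
t: 20.33
ee_pos: [0.5192, 0.234, 0.1244]
eef_rot: [[0.002, -0.965, -0.261], [0.001, -0.261, 0.965], [-1.0, -0.002, 0.0]]
ft_force: [1.8, -0.1, 5.8]
grip_width: 0.133
```

```bash
python3 look.py 15
python3 - <<'E'
import cv2
im=cv2.imread('pics/s15.png');cv2.imwrite('pics/zq15.png',cv2.resize(im[208:256,340:402],None,fx=12,fy=12,interpolation=cv2.INTER_LINEAR))
E
```

```text
20.4333 [0.5189 0.2339 0.1244] 105.15630909266888 [1.5901 0.2853 5.1882] [ 0.266  -0.5516  0.0043] 0.13220640498936315
```

View pics/zq15.png

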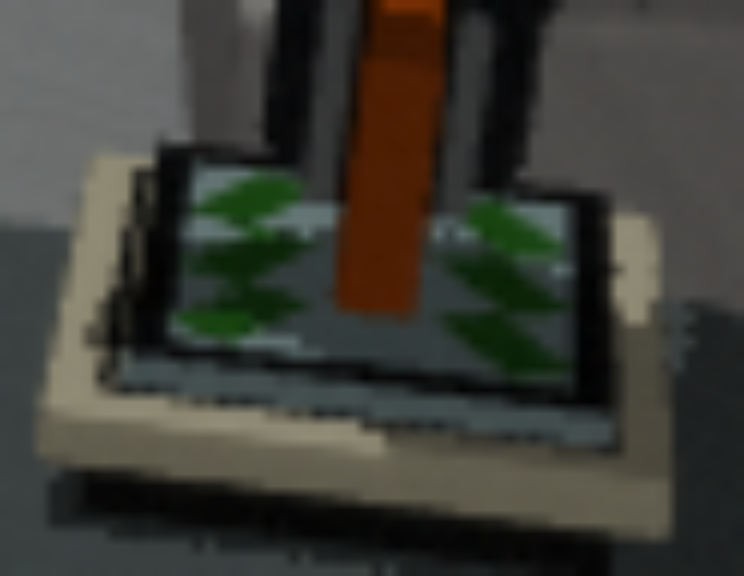

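```bash
cat > fit2.py <<'E'
exec(open('pr.py').read().split("def plate")[0])
from scipy.optimize import least_squares
def rect(L,W,z,p):
    th=np.radians(p[0]);e=np.array([np.cos(ps)*np.cos(th),np.sin(ps)*np.cos(th),np.sin(th)]);n=np.array([-np.cos(ps)*np.sin(th),-np.sin(ps)*np.sin(th),np.cos(th)]);y=np.array([-np.sin(ps),np.cos(ps),0])
    c=C+p[1]*1e-3*np.array([0,0,1.])+p[2]*1e-3*y+z*n
    return np.array([c-L/2*e-W/2*y,c-L/2*e+W/2*y,c+L/2*e+W/2*y,c+L/2*e-W/2*y])
def fit(name,L,W,z,obs):
    obs=np.array(obs).reshape(4,2)
    r=least_squares(lambda p:(proj("scene",rect(L,W,z,p))-obs).ravel(),[16,0,0]);print(name,"slope,dz,y",r.x,np.round(r.fun,2))
k=lambda a:np.array(a).reshape(4,2)/12+[340,208]-.46
fit("outline0",.092,.072,0,[352.4482,220.2971,389.0083,224.5463,389.3331,241.0957,349.8503,236.4127])
fit("face15",.110,.090,0,k([88,155,658,214,672,487,38,418]))
fit("plate15",.090,.070,.006,k([160,147,608,194,613,410,121,360]))
fit("plate14",.090,.070,.006,k([160,155,608,206,612,418,121,366]))
fit("plate11",.090,.070,.006,k([158,120,607,172,610,415,125,362]))
E
python3 fit2.py
```

```text
outline0 slope,dz,y [16.94 -0.19 -0.93] [-0.99 -0.11  0.74  0.14  1.49  0.32 -1.35 -0.23]
face15 slope,dz,y [14.44 -7.41 -0.77] [ 0.09 -0.33 -0.15  0.32  0.17  0.48 -0.12 -0.47]
plate15 slope,dz,y [14.55 -6.99  0.36] [-0.13 -0.25 -0.22  0.21  0.15  0.48  0.16 -0.44]
plate14 slope,dz,y [14.92 -8.6   0.48] [-0.14 -0.09 -0.28  0.04  0.21  0.4   0.17 -0.36]
plate11 slope,dz,y [11.62 -4.82  0.09] [ 0.11  0.    0.03  0.02  0.24  0.34 -0.37 -0.34]
```

Run:
```python
from h import *
st=bot.read_state();print(st['t'],st['ee_pos'],st['ft_force'],st['grip_width'],np.abs(st['qd']).max())
print(bot.close_job())
```

```text
20.4333 [0.51891551 0.23390731 0.12438278] [1.59005563 0.28527564 5.18816534] 0.13220640498936315 0.22133062791470812
the job is handed in; nothing more can be done
None
```

I handed the job in at t = 20.4 s. The slide was still gripped by its fin and held pressed on the smaller stage. The job reports no verdict, so what follows is from my own last checks.

- **Dimmer:** I gripped it and slid it about 56 mm, which overshot the mark by about 3 mm, then slid it back. My last estimate was about 1–1.5 mm off the mark, against the 5 mm allowed.
- **Slide tilt:** The moves can't tilt the tool, so I let the slide pivot in a 20 N grip by pressing its far edge on the face and dragging down the slope. The first press left it about 4.5° short, so I repeated the press and drag twice. At the end, the scene camera gave 14.4° for the face and 14.6° for the plate.
- **Pressing:** The face was pushed in about 7 mm, and the slide pressed on it with roughly 7 N. Both are somewhat past half travel but inside the limits.
- **Position:** The slide was about 1 mm off sideways and 1–2 mm along the slope. The tool was turned about 105.2°, which lines the slide up with the outline at 15.2°.
- **Bystanders:** The arm stayed away from the pot, jar and stake; I did not measure their positions again at the end.

**Disagreements:**
- My first two-camera estimates of the face slope ranged from 12° to 16°.
- The wrist readings showed a small leftover sideways friction and a contact point ahead of the grip. That leaves some doubt about perfect flushness, though the pictures indicated it was flush.

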